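Pin a pack of drilled blanks on the registration jig

ROBOT

A 6-joint arm with a two-finger parallel gripper is mounted at the origin on a cart in front of the work surface, level with it; the furniture and walls round the work are solid. World frame = base frame: x ahead of the robot, y to its left, z up, the work surface at z = 0. Lengths are in m, angles in rad, forces in N, time in s.
With the tool pointing down it reaches from about 0.425 to 0.95 m from the base axis. Payload 3.5 kg.
Tool frame: the origin (TCP) lies on the centre line of the jaws, within the pads' length; the fingertips stand 8 mm ahead of it and the grasp point (between the pads) lies 11 mm behind it; z points along the fingers, y is the line along which they close (so a half turn about z gives the same grasp; the last joint's range is limited). The gripper opens to 85 mm and grips with 20 to 120 N. Pads are 22 mm wide; open, the fingers measure 114 mm over their backs; the gripper's body (76 mm by 85 mm) begins 54 mm behind the grasp point. The pads swing forward as they close: fully open they stand 13 mm farther back than shut.
Start: joints at [-1.419, 0.286, 1.577, -0, 1.279, -0.15], TCP at [0.201, -0.644, 0.239] pointing down, gripper open.
Joint ranges: [-2.77, 2.77], [-0.9, 2.22], [0.21, 2.48], [-1.53, 4.67], [0.24, 2.81], [-2.84, 2.84]. Speed limits (rad/s): [2.79, 2.79, 3.14, 3.14, 3.14, 3.14].

INTERFACE

Orientations are given as a unit quaternion [x, y, z, w].
In Python, from plant import ctrl gives the robot as it stands. The module is installed in compiled form; this text tells all that it offers.
- The arm moves only by the tool send_rows, never from a script. Its argument "steps" is a list of rows, each a list of 5 numbers: the shift along the tool's x, y, z in m, then the turn about the tool's z in degrees, then the opening, from -1 (shut) to 1 (fully open). A call has 1 to 12 rows; each row is the pose to reach, as a shift and turn from the pose commanded when the call began, along the tool's axes at that moment; what a row does not reach only later rows make up. A row lasts 1/10 s, in which the tool goes at most 50 mm and 8.59 degrees, less where a joint would pass 70% of its speed; a pose out of reach is approached as far as the arm can. A call with a gripper value outside its range is refused whole. The fingers move at their own pace and stop on an object; "squeeze" is the grip in N (left out, the last holds). Time passes only in rows, so rows that repeat a pose let the fingers close. It gives the time, the measured TCP pose, the force, the opening and the grip force at its end, in the units of the state.
- ctrl.get_state(): the state, without advancing time (a new reading comes with each control period).
- ctrl.read_camera(name): name is "side" or "top"; returns the picture (384x512x3 uint8, red, green, blue); there is no depth.
- ctrl.calibration(name): a dict with "intrinsics" (3x3 intrinsics, pixels), "extrinsics" (4x4, takes a point from world to camera coordinates). Camera axes: x right, y up, looking along -z (the intrinsics and any distortion apply to the point x, -y, -z); pixel columns grow to the right and rows downward; lengths in m; the calibration is good to about 2 mm. A picture is of the moment at which its call begins. calibration takes no time and is no camera call.
- ctrl.sign_off(): hands the job in; it is judged then, once.
The state is a dict: "time": time; "qpos": joint angles; "dq": joint speeds; "joint_efforts": joint torques, N m; "eef_pos": TCP position; "tcp_rot": TCP orientation; "contact_force": force on the tool from outside, world axes, zero at the start; "wrist_torque": the same for the moment, N m; "opening": opening from 0.0 (shut) to 1.0 (fully open); "finger_force": force on a finger pad.
Only numpy, scipy, OpenCV 4.12 (cv2) and the standard library are available. Lean on these libraries where they do the work, as an engineer would, in place of code of your own. Each camera call takes 0.05 s, during which the arm holds its last target. There are 200 camera calls.

TASK

The three drilled blanks lie askew on the jig board: square the pack up against the three dowel stops so that their holes line up with the hole in the board. Stand the wooden pin in the slanted rest and let go of it, take it again by the handle in a way that lets it point straight down, and push it through all three blanks into the board until the shoulder of its handle sits on the pack; then let go, with the blanks still against the stops. Leave the other things on the bench where they are.

Things in the scene. Friction and masses are not known exactly. Their poses are not given: they have to be found in the camera images.
- jig_hole (a point): The jig: a fixed pale wooden board, 190 (x) x 130 (y) x 34 mm thick, flat on the bench. The point is the centre of its hole's mouth, on the top face, 34 mm above the bench; axes are the board's, z up; the board's centre lies 35 mm towards -x. The hole is 17 mm across and goes straight down through the board.
- jig_seat (a point): Centre of the jig board's top face, axes of the board. Three dowel stops, 14 mm across, rise 38 mm above the board; their axes from here are at x +72, y 0 (end stop), x -32, y +37 and x +32, y +37 mm (side stops). A blank touching all three is parallel to the board, centred over this point, its hole exactly over the board's hole.
- blank_a_center (a point): Lowest of three equal loose drilled wooden blanks stacked on the jig, 130 (x) x 60 (y) x 14 mm thick, 0.09 kg. The point is its centre, half-way up; x along its length, z up. A 17 mm hole goes through it 35 mm from the centre towards +x. At the start each blank lies 8 to 22 mm off the stops, towards the board's -x and -y, and up to 0.14 rad askew.
- blank_b_center (a point): Middle blank of the stack, same size and point as the lowest. The blanks slide on each other and on the board at a few newtons; a 15 N push brings the whole pack home.
- blank_c_center (a point): Top blank of the stack, same size and point as the lowest; its top face is 42 mm above the board.
- pin_grip (a point): The pin, loose, 132 mm long, 0.08 kg, lying flat at the start. Handle: dark square bar 24 x 24 x 60 mm; shank: round, 14 mm across, 72 mm long, its last 14 mm tapering to 6 mm. The point is the handle's centre (12 mm above the bench when lying); x points along the pin to the tip, so the shoulder (handle's end, where the shank begins) is at x +30 and the tip at x +102 mm; z is up at the start.
- rest_mouth (a point): The slanted rest: a fixed wooden block (50 mm square) on a foot board 130 x 80 mm, bored at 45 degrees. The point is the centre of the bore's mouth, 71 mm above the bench; axes of the rest, z up. The bore, 17 mm across, 50 mm deep, runs from there along (0.707, 0, -0.707). A pin in it leans with its handle up towards -x; fully in, the handle's centre is 52 mm out from the mouth.
- sanding_block: bystander: cork sanding block, 65 x 112 x 32 mm, origin at its underside
- offcut_oak: bystander: pale oak offcut, 36 x 85 x 29 mm, origin at its underside
- block_plane: bystander: metal block plane, 160 x 48 x 54 mm, origin at its underside
- tape_measure: bystander: yellow tape measure, 35 x 85 x 66 mm, origin at its underside
- pin: the pin's body, origin at the middle of the handle's underside, 12 mm below pin_grip in its own z; axes as pin_grip
Not all that is in view belongs to the job. There is more than one size of the pin; the job needs the larger.

How it is judged:
By the outcome, as a careful person would: the job done as asked, in the order asked, and still so for the second after the job is handed in, with the robot touching nothing.
It also fails if it takes over 72 s, if anything falls off the work surface, if the arm or the gripper's body presses on something with over 40 N, if the wrist force passes 120 N, or if a joint passes its speed limit or range.

## Working session

There is one attempt and no reset: what is moved stays moved. The work goes in short steps, Python scripts to look and compute and a tool call to move; the robot and the scene stay as the last step left them, time stands still between calls to the robot, and variables do not carry over. Pictures are saved under pics/ and viewed, at most 10 in all, crops included, and the job is handed in when it is done.

Besides the shell and the picture viewer there is one more tool, called after "Request:" as a command line: name --pt "numbers of a row" for each row, then --argument value for the rest. send_rows: Moves the arm, as the interface text tells. Its arguments: {"type":"object","properties":{"steps":{"type":"array","items":{"type":"array","items":{"type":"number"}}},"squeeze":{"type":"number"}},"required":["steps"]}

```bash
mkdir -p pics; ls
python3 - <<'E'
from plant import ctrl
import cv2,numpy as np
np.set_printoptions(precision=4,suppress=True)
print(ctrl.get_state())
for n in("top","side"):
    im=ctrl.read_camera(n); cv2.imwrite(f"pics/{n}0.png",im[:,:,::-1])
    c=ctrl.calibration(n);print(n,c)
a=cv2.imread("pics/top0.png");b=cv2.imread("pics/side0.png")
cv2.imwrite("pics/top0b.png",cv2.resize(a,(800,600),interpolation=cv2.INTER_CUBIC))
cv2.imwrite("pics/side0b.png",cv2.resize(b,(800,600),interpolation=cv2.INTER_CUBIC))
E
```

```text
pics
{'time': 0.0, 'qpos': array([-1.419 ,  0.2872,  1.5782, -0.    ,  1.2786, -0.15  ]), 'dq': array([-0.    , -0.0018,  0.0011, -0.0017, -0.0005,  0.0001]), 'joint_efforts': array([ -0.0004, -40.5983, -29.2626,  -0.0002,   0.0059,   0.    ]), 'eef_pos': array([ 0.2006, -0.6438,  0.2379]), 'tcp_rot': array([ 0.9886,  0.1503, -0.    , -0.0012]), 'contact_force': array([ 0.9036, -0.4973,  0.0175]), 'wrist_torque': array([-0.018 , -0.0326, -0.0146]), 'finger_force': 0.0, 'opening': 0.9997115955014461}
top {'intrinsics': array([[462.3174,   0.    , 246.7329],
       [  0.    , 462.3174, 188.5695],
       [  0.    ,   0.    ,   1.    ]]), 'extrinsics': array([[-0.0075, -0.9997, -0.022 ,  0.1639],
       [ 0.9809, -0.0117,  0.1942, -0.5311],
       [-0.1944, -0.0201,  0.9807, -1.3359],
       [ 0.    ,  0.    ,  0.    ,  1.    ]])}
side {'intrinsics': array([[347.3078,   0.    , 247.7747],
       [  0.    , 347.3078, 200.6551],
       [  0.    ,   0.    ,   1.    ]]), 'extrinsics': array([[-0.9823, -0.1873,  0.0014,  0.5594],
       [ 0.11  , -0.571 ,  0.8135, -0.0346],
       [-0.1516,  0.7993,  0.5815, -1.1457],
       [ 0.    ,  0.    ,  0.    ,  1.    ]])}
```

View pics/top0b.png

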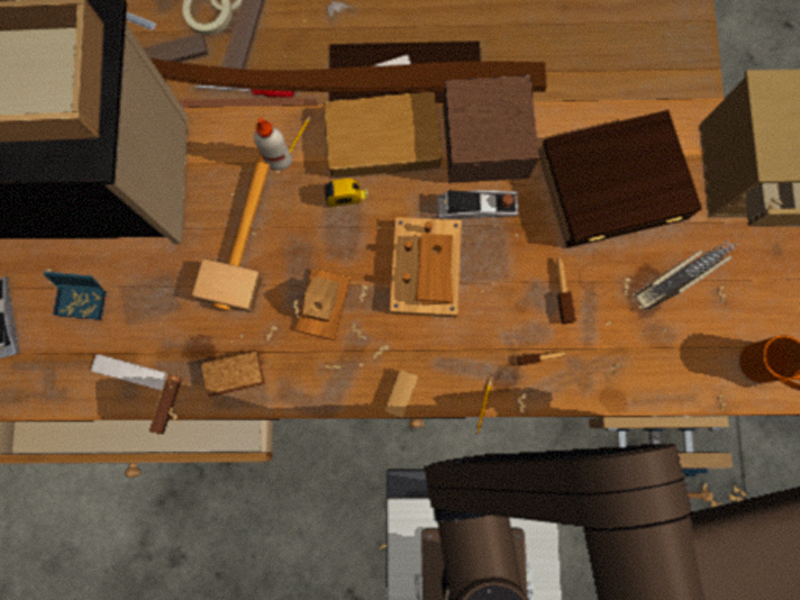

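View pics/side0b.png

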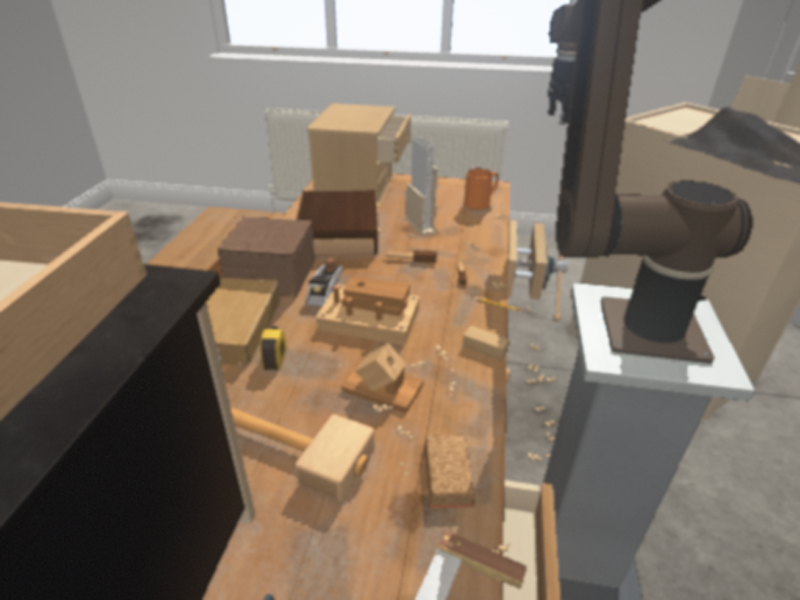

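The larger pin is at about (565,290) in the 800×600 top view, the jig at (428,267) with its end stop up (world +x), and the rest at (322,300). Crops next, for precise positions.

```bash
cat > h.py <<'E'
import cv2,numpy as np
from plant import ctrl
np.set_printoptions(precision=4,suppress=True)
def proj(n,P):
    c=ctrl.calibration(n);E=c["extrinsics"];p=np.atleast_2d(P)@E[:3,:3].T+E[:3,3]
    q=(p*[1,-1,-1])@c["intrinsics"].T; return q[:,:2]/q[:,2:]
def ray(n,uv):
    c=ctrl.calibration(n);E=c["extrinsics"]
    d=np.linalg.solve(c["intrinsics"],[uv[0],uv[1],1])*[1,-1,-1]
    return -E[:3,:3].T@E[:3,3], E[:3,:3].T@d
def onz(n,uv,z):
    o,d=ray(n,uv);return o+d*(z-o[2])/d[2]
def crop(src,dst,x0,y0,x1,y1,s):
    im=cv2.imread(src)[y0:y1,x0:x1]
    cv2.imwrite(dst,cv2.resize(im,None,fx=s,fy=s,interpolation=cv2.INTER_CUBIC))
def snap(n,f):
    im=ctrl.read_camera(n)[:,:,::-1].copy();cv2.imwrite(f,im);return im
E
python3 - <<'E'
from h import *
# top crop: x 180..310 y 130..225 scale 6 ; pin 335..375,155..215 ; side crops
crop("pics/top0.png","pics/c1.png",182,132,302,222,6)
a=cv2.imread("pics/top0.png")[155:240,325:375];b=cv2.imread("pics/side0.png")[172:268,196:276];c=cv2.imread("pics/side0.png")[150:190,240:310]
A=cv2.resize(a,None,fx=6,fy=6,interpolation=2);B=cv2.resize(b,None,fx=6,fy=6,interpolation=2)
H=max(A.shape[0],B.shape[0]);o=np.zeros((H,A.shape[1]+B.shape[1],3),np.uint8);o[:A.shape[0],:A.shape[1]]=A;o[:B.shape[0],A.shape[1]:]=B
print(o.shape);cv2.imwrite("pics/c2.png",o)
for n in("top","side"):print(ray(n,(256,192)))
E
```

```text
(576, 780, 3)
(array([0.2624, 0.1307, 1.4169]), array([ 0.187 ,  0.0002, -0.9826]))
(array([0.3796, 1.0008, 0.6936]), array([ 0.1311, -0.8179, -0.5612]))
```

View pics/c1.png

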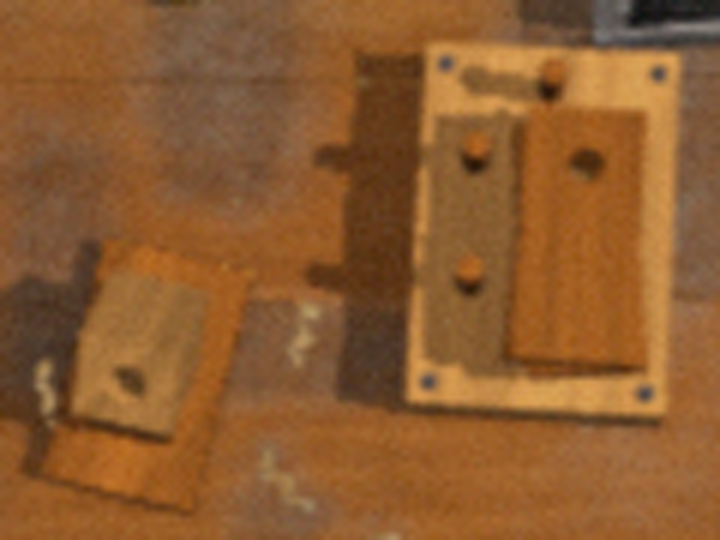

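View pics/c2.png

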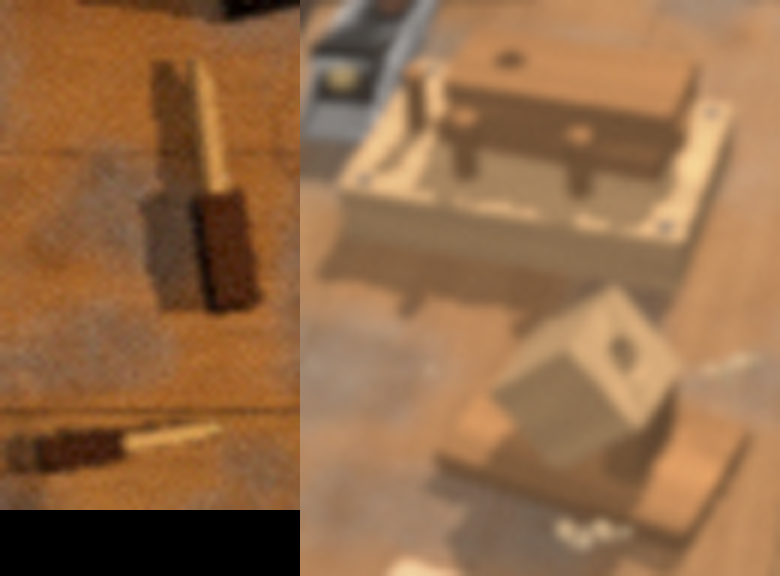

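The crops show:
- **Jig (c1):** board corners (427,45), (681,52), (662,414), (407,402). Stop tops at (552,65), (477,142), (468,262). Top blank's hole at (587,160).
- **Rest:** mouth at (131,380) in c1 and (625,352) in c2, bored through a diamond-set block.
- **Pin (c2):** handle centre at about (228,250), tip at (197,62).

Run:
```python
from h import *
T=lambda p:np.array(p)/6+[182,132]-0.4
W=lambda p,z:onz("top",T(p),z)
cs=np.array([W(p,.034) for p in[(427,45),(681,52),(662,414),(407,402)]])
print("board",cs[:,:2], np.linalg.norm(np.diff(np.vstack([cs,cs[:1]]),axis=0),axis=1))
R=cv2.minAreaRect((cs[:,:2]*1000).astype(np.float32));print(R)
ds=np.array([W(p,.072) for p in[(552,65),(477,142),(468,262)]]);print("dowels",ds[:,:2],np.linalg.norm(ds[1]-ds[2]))
# 2D rigid fit: seat frame from corners + dowels
L=np.array([[95,65],[95,-65],[-95,-65],[-95,65],[72,0],[32,37],[-32,37]])/1000.
X=np.vstack([cs,ds])[:,:2]
def fit(L,X):
    l,x=L.mean(0),X.mean(0);H=(L-l).T@(X-x);t=np.arctan2(H[0,1]-H[1,0],H[0,0]+H[1,1])
    r=np.array([[np.cos(t),-np.sin(t)],[np.sin(t),np.cos(t)]]);return t,x-r@l,(X-((L)@r.T+x-r@l))*1000
for i in(slice(0,7),slice(0,4)):
    t,s,res=fit(L[i],X[i]);print("seat",t,s,"\n",res)
t,s,_=fit(L,X);u=np.array([np.cos(t),np.sin(t)]);print("hole",s+.035*u)
print("blank c hole",W((587,160),.076))
bc=np.array([W(p,.076) for p in[(527,110),(645,112),(642,367),(508,357)]]);print("blank c corners",bc[:,:2])
# rest
m=W((131,380),.071);print("mouth top",m)
S=lambda p:np.array([(p[0]-300)/6+196,p[1]/6+172])-0.4
print("mouth side",onz("side",S((625,352)),.071))
o1,d1=ray("top",T((131,380)));o2,d2=ray("side",S((625,352)))
ab=np.linalg.lstsq(np.c_[d1,-d2],o2-o1,rcond=None)[0];print("tri",o1+d1*ab[0],o2+d2*ab[1])
f=np.array([W(p,.012) for p in[(100,243),(250,270),(193,510),(40,475)]]);print("foot",f[:,:2],np.linalg.norm(np.diff(np.vstack([f,f[:1]]),axis=0),axis=1));
v=(f[0]-f[3])+(f[1]-f[2]);print("rest yaw",np.arctan2(v[1],v[0]), "from short",np.arctan2(*( (f[0]-f[1]+f[3]-f[2])[[1,0]]*[1,1]))-np.pi/2, f.mean(0))
# pin mask
im=cv2.imread("pics/top0.png");V=im.max(2);m=np.zeros_like(V);m[184:210,352:372]=(V[184:210,352:372]<85)
for p in [(228,250)]: print("Vcentre",V[155+41,325+38],V[155+41,325+27])
P=lambda p,z:onz("top",np.array(p)/6+[325,155]-.4,z)
h=np.array([P(p,.024) for p in[(195,194),(243,190),(260,303),(212,312)]]);print("handle",h[:,:2],np.linalg.norm(np.diff(np.vstack([h,h[:1]]),axis=0),axis=1),h.mean(0))
tip=P((197,62),.012);print("tip",tip,"dist",np.linalg.norm(tip[:2]-h.mean(0)[:2]),"yaw",np.arctan2(*(tip-h.mean(0))[[1,0]]))
```

```text
board [[0.6935 0.1391]
 [0.6878 0.0077]
 [0.4979 0.0225]
 [0.5055 0.1512]] [0.1316 0.1905 0.1289 0.1884]
((596.63916015625, 79.41670227050781), (131.5701904296875, 191.1302032470703), 86.34349060058594)
dowels [[0.6702 0.0761]
 [0.6306 0.1144]
 [0.5691 0.1197]] 0.061826401981044624
seat -0.06530603055899761 [0.5968 0.0802] 
 [[-2.3962  0.2736]
 [ 0.4192 -1.4798]
 [ 0.0503  0.9767]
 [-0.8198 -0.1104]
 [ 1.5549  0.5582]
 [-0.5369 -0.674 ]
 [ 1.7284  0.4557]]
seat -0.06458957869717796 [0.5962 0.0801] 
 [[-1.6675  0.2877]
 [ 1.0549 -1.4597]
 [ 0.6948  1.1326]
 [-0.0823  0.0395]]
hole [0.6318 0.0779]
blank c hole [0.6195 0.0597 0.076 ]
blank c corners [[0.6458 0.0892]
 [0.6439 0.0302]
 [0.5142 0.035 ]
 [0.52   0.1007]]
mouth top [0.5116 0.287  0.071 ]
mouth side [0.5102 0.2818 0.071 ]
tri [0.5108 0.2865 0.0753] [0.5094 0.2865 0.0751]
foot [[0.5953 0.3108]
 [0.5799 0.2325]
 [0.4545 0.2614]
 [0.4735 0.3401]] [0.0798 0.1286 0.081  0.1253]
rest yaw -0.23110792357725438 from short -0.21510005197076554 [0.5258 0.2862 0.012 ]
Vcentre 78 86
handle [[ 0.5397 -0.1783]
 [ 0.5415 -0.2027]
 [ 0.4831 -0.2079]
 [ 0.4788 -0.1835]] [0.0245 0.0586 0.0248 0.0611] [ 0.5108 -0.1931  0.024 ]
tip [ 0.6119 -0.1857  0.012 ] dist 0.10139892648344492 yaw 0.07308521522166875
```

```bash
cat >> h.py <<'E'
SEAT=np.array([.5965,.080]);TJ=-.065;MOUTH=np.array([.511,.2868,.071]);TR=-.22
def rot(t):return np.array([[np.cos(t),-np.sin(t)],[np.sin(t),np.cos(t)]])
def jig(x,y):return SEAT+rot(TJ)@[x,y]
def rest(x):return MOUTH[:2]+rot(TR)@[x,0]
def go(x,y,z,phi=None):
    s=ctrl.get_state();q=s["tcp_rot"];p=s["eef_pos"];f=2*np.arctan2(q[1],q[0])
    d=np.array([x,y])-p[:2];f=(f+np.pi)%(2*np.pi)-np.pi
    lx=d@[np.cos(f),np.sin(f)];ly=d@[np.sin(f),-np.cos(f)]
    tn=0 if phi is None else -np.degrees(phi-f)
    print("shift mm x %.1f y %.1f z %.1f turn %.1f | at"%(lx*1e3,ly*1e3,(p[2]-z)*1e3,tn),p,"phi %.3f t %.1f F"%(f,s["time"]),s["contact_force"],"open %.3f"%s["opening"])
E
python3 - <<'E'
from h import *
p=jig(-.010,-.080);print(p);go(*p,.12,TJ+np.pi/2)
E
```

```text
[0.5813 0.0008]
shift mm x 555.2 y -502.4 z 118.0 turn -69.0 | at [ 0.2006 -0.6439  0.238 ] phi 0.302 t 0.1 F [ 0.6639 -0.5124  0.032 ] open 0.999
```

Request:
send_rows --pt "0.555 -0.502 0.06 -69 1" --pt "0.555 -0.502 0.06 -69 1" --pt "0.555 -0.502 0.06 -69 1" --pt "0.555 -0.502 0.06 -69 1" --pt "0.555 -0.502 0.06 -69 1" --pt "0.555 -0.502 0.06 -69 1" --pt "0.555 -0.502 0.06 -69 1" --pt "0.555 -0.502 0.06 -69 1" --pt "0.555 -0.502 0.06 -69 1" --pt "0.555 -0.502 0.06 -69 1" --pt "0.555 -0.502 0.06 -69 1" --pt "0.555 -0.502 0.06 -69 1"

```text
time: 1.3
eef_pos: [0.5053, -0.1275, 0.191]
tcp_rot: [0.73, 0.684, -0.0, -0.0]
contact_force: [0.4, -0.5, -0.2]
opening: 0.999
finger_force: 0.0
```

Run:
```python
from h import *
p=jig(-.010,-.080);go(*p,.05,TJ+np.pi/2)
```

```text
shift mm x 132.9 y 67.5 z 141.0 turn 0.0 | at [ 0.5053 -0.1275  0.191 ] phi 1.506 t 1.3 F [ 0.4204 -0.5442 -0.2171] open 0.999
```

Request:
send_rows --pt "0.133 0.0675 0.04 0 1" --pt "0.133 0.0675 0.04 0 1" --pt "0.133 0.0675 0.04 0 1" --pt "0.133 0.0675 0.1 0 1" --pt "0.133 0.0675 0.146 0 1" --pt "0.133 0.0675 0.146 0 1" --pt "0.133 0.0675 0.146 0 1"

```text
time: 2.0
eef_pos: [0.5791, -0.001, 0.0435]
tcp_rot: [0.73, 0.684, -0.002, -0.002]
contact_force: [0.5, 0.1, 0.0]
opening: 1.0
finger_force: 0.0
```

Run:
```python
from h import *
p=jig(-.010,-.080);go(*p,.045,TJ+np.pi/2)
a=snap("side","pics/s1.png");b=snap("top","pics/t1.png")
o=np.hstack([cv2.resize(a[130:235,180:270],None,fx=5,fy=5,interpolation=2),cv2.resize(b[125:230,235:305],None,fx=5,fy=5,interpolation=2)]);print(o.shape);cv2.imwrite("pics/v1.png",o)
```

```text
shift mm x 1.9 y 2.1 z -1.5 turn 0.0 | at [ 0.5791 -0.001   0.0435] phi 1.506 t 2.0 F [0.486  0.1179 0.0097] open 1.000
(525, 800, 3)
```

View pics/v1.png

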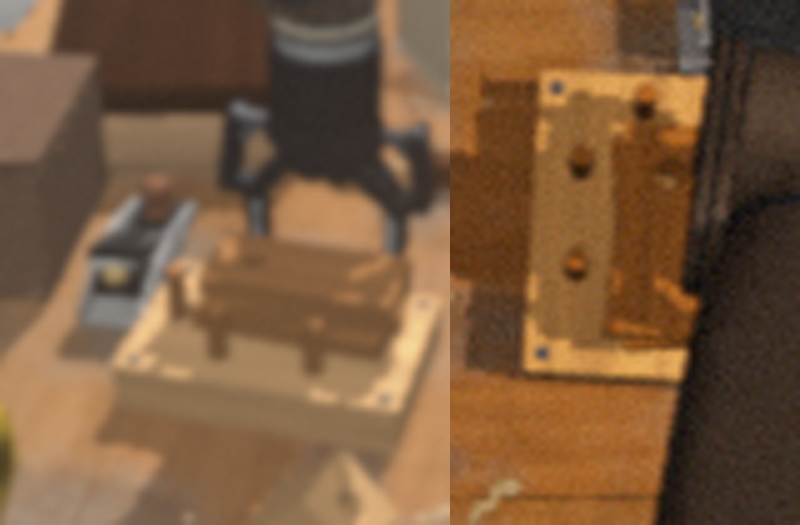

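Request:
send_rows --pt "0 0 0.012 0 1" --pt "0 0 0.024 0 1" --pt "0 0 0.03 0 1" --pt "0 0 0.032 0 1" --pt "0 0 0.034 0 1" --pt "0 0 0.034 0 1"

```text
time: 2.7
eef_pos: [0.5808, -0.0012, 0.0112]
tcp_rot: [0.73, 0.684, -0.0, -0.0]
contact_force: [0.6, -0.5, -0.6]
opening: 1.001
finger_force: 0.0
```

Request:
send_rows --pt "0 0 0.002 0 1" --pt "0 0 0.004 0 1" --pt "0 0 0.006 0 1" --pt "0 0 0.006 0 1"

```text
time: 3.1
eef_pos: [0.5806, -0.0012, 0.005]
tcp_rot: [0.73, 0.684, -0.0, -0.0]
contact_force: [0.3, 0.2, -0.4]
opening: 0.993
finger_force: 0.0
```

Request:
send_rows --pt "0 0 0.002 0 1" --pt "0 0 0.004 0 1" --pt "0 0 0.006 0 1" --pt "0 0 0.006 0 1"

```text
time: 3.5
eef_pos: [0.5806, -0.0012, -0.0011]
tcp_rot: [0.73, 0.684, -0.0, -0.0]
contact_force: [-0.5, -0.7, -0.5]
opening: 1.001
finger_force: 0.0
```

Request:
send_rows --pt "0 0 -0.035 0 1" --pt "0 0 -0.035 0 1" --pt "0.01 0 -0.035 0 1" --pt "0.016 0 -0.035 0 1" --pt "0.022 0 -0.035 0 1" --pt "0.026 0 -0.035 0 1" --pt "0.03 0 -0.035 0 1" --pt "0.033 0 -0.035 0 1" --pt "0.035 0 -0.035 0 1" --pt "0.035 0 -0.035 0 1"

```text
time: 4.5
eef_pos: [0.5831, 0.034, 0.0343]
tcp_rot: [0.73, 0.684, 0.0, -0.0]
contact_force: [-0.1, -0.4, 0.4]
opening: 1.0
finger_force: 0.0
```

Run:
```python
from h import *
p=jig(-.010,-.041);go(*p,.034,TJ+np.pi/2)
```

```text
shift mm x 5.8 y 0.4 z 0.3 turn 0.0 | at [0.5831 0.034  0.0343] phi 1.506 t 4.5 F [-0.0888 -0.4016  0.4096] open 1.000
```

Request:
send_rows --pt "0.002 0 0 0 1" --pt "0.003 0 0 0 1" --pt "0.004 0 0 0 1" --pt "0.005 0 0 0 1" --pt "0.006 0 0 0 1"

```text
time: 5.0
eef_pos: [0.5835, 0.0383, 0.0344]
tcp_rot: [0.73, 0.684, -0.001, 0.001]
contact_force: [-2.1, -10.0, 0.3]
opening: 1.003
finger_force: 5.2
```

Run:
```python
from h import *
a=snap("side","pics/s2.png");b=snap("top","pics/t2.png")
o=np.hstack([cv2.resize(a[130:235,180:270],None,fx=5,fy=5,interpolation=2),cv2.resize(b[125:230,235:305],None,fx=5,fy=5,interpolation=2)]);cv2.imwrite("pics/v2.png",o)
```

```text
(no output)
```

View pics/v2.png

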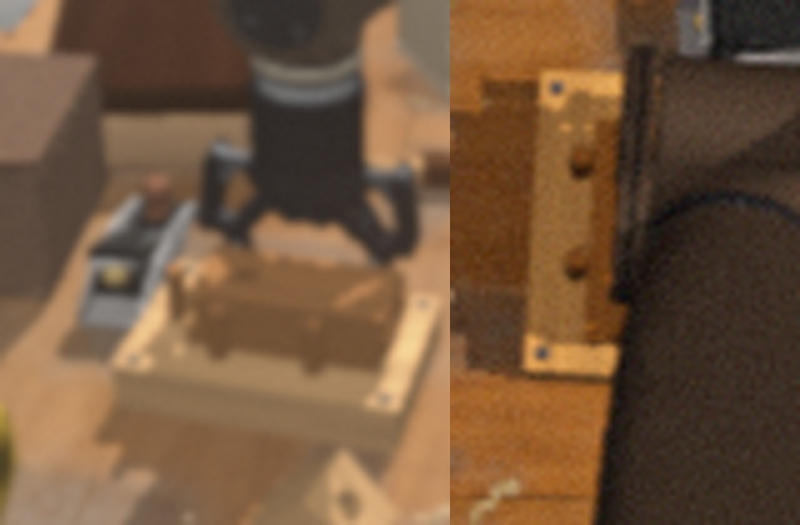

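The pack (left view, around (300,310)) has moved nearly to the side stops at 10 N. I'll keep pushing.

Request:
send_rows --pt "0.002 0 0 0 1" --pt "0.004 0 0 0 1" --pt "0.004 0 0 0 1"

```text
time: 5.4
eef_pos: [0.5835, 0.0383, 0.0346]
tcp_rot: [0.73, 0.684, -0.004, 0.003]
contact_force: [-4.2, -21.9, 1.2]
opening: 0.996
finger_force: 10.6
```

Request:
send_rows --pt "0.002 0 0 0 1" --pt "0.003 0 0 0 1" --pt "0.003 0 0 0 1"

```text
time: 5.7
eef_pos: [0.5835, 0.0383, 0.0346]
tcp_rot: [0.729, 0.684, -0.006, 0.004]
contact_force: [-6.4, -30.7, 1.3]
opening: 0.997
finger_force: 15.7
```

Request:
send_rows --pt "-0.025 0 0 0 1" --pt "-0.035 0 -0.04 0 1" --pt "-0.035 0 -0.09 0 0.5" --pt "-0.035 0 -0.09 9 0" --pt "-0.035 0 -0.09 18 -0.2"

```text
time: 6.2
eef_pos: [0.5836, 0.012, 0.1276]
tcp_rot: [0.825, 0.564, 0.003, 0.002]
contact_force: [-0.2, -0.1, -1.3]
opening: 0.513
finger_force: 0.0
```

Run:
```python
from h import *
p=jig(-.112,0);go(*p,.044,TJ)
```

```text
shift mm x 34.3 y -119.4 z 83.6 turn 72.4 | at [0.5836 0.012  0.1276] phi 1.199 t 6.2 F [-0.1582 -0.1442 -1.3229] open 0.513
```

Request:
send_rows --pt "0.034 -0.119 0 72.4 -0.2" --pt "0.034 -0.119 0 72.4 -0.2" --pt "0.034 -0.119 0 72.4 -0.2" --pt "0.034 -0.119 0 72.4 -0.2" --pt "0.034 -0.119 0 72.4 -0.2" --pt "0.034 -0.119 0 72.4 -0.2" --pt "0.034 -0.119 0 72.4 -0.2" --pt "0.034 -0.119 0 72.4 -0.2" --pt "0.034 -0.119 0 72.4 -0.2"

```text
time: 7.1
eef_pos: [0.4828, 0.0866, 0.1247]
tcp_rot: [1.0, -0.031, 0.0, -0.001]
contact_force: [-0.4, 0.3, 0.6]
opening: 0.405
finger_force: 0.0
```

Run:
```python
from h import *
p=jig(-.112,0);go(*p,.044,TJ)
```

```text
shift mm x 1.9 y -0.7 z 80.7 turn 0.2 | at [0.4828 0.0866 0.1247] phi -0.062 t 7.1 F [-0.4382  0.3038  0.6334] open 0.405
```

Request:
send_rows --pt "0.001 -0.001 0.045 0 -0.2" --pt "0.001 -0.001 0.08 0 -0.2" --pt "0.001 -0.001 0.08 0 -0.2" --pt "0.01 -0.001 0.08 0 -0.2" --pt "0.018 -0.001 0.08 0 -0.2" --pt "0.024 -0.001 0.08 0 -0.2" --pt "0.029 -0.001 0.08 0 -0.2" --pt "0.033 -0.001 0.08 0 -0.2" --pt "0.036 -0.001 0.08 0 -0.2" --pt "0.038 -0.001 0.08 0 -0.2"

```text
time: 8.1
eef_pos: [0.5189, 0.0849, 0.0444]
tcp_rot: [1.0, -0.029, -0.003, 0.0]
contact_force: [-12.1, -0.7, 10.7]
opening: 0.399
finger_force: 5.9
```

Request:
send_rows --pt "0.002 0 0 0 -0.2" --pt "0.003 0 0 0 -0.2" --pt "0.004 0 0 0 -0.2" --pt "0.004 0 0 0 -0.2"

```text
time: 8.5
eef_pos: [0.5188, 0.0849, 0.0443]
tcp_rot: [1.0, -0.029, -0.009, 0.0]
contact_force: [-21.8, -2.1, 19.1]
opening: 0.401
finger_force: 10.6
```

Run:
```python
from h import *
p=jig(-.076,0);go(*p,.044,TJ)
```

```text
shift mm x 1.8 y -0.1 z 0.3 turn 0.4 | at [0.5188 0.0849 0.0443] phi -0.057 t 8.5 F [-21.7577  -2.0987  19.1152] open 0.401
```

Request:
send_rows --pt "-0.03 0 0 0 -0.2" --pt "-0.04 0 -0.04 0 0.2" --pt "-0.04 0 -0.09 0 0.5" --pt "-0.04 0.05 -0.12 0 1" --pt "-0.04 0.1 -0.14 0 1" --pt "-0.04 0.15 -0.14 0 1" --pt "-0.03 0.2 -0.14 -7 1" --pt "-0.02 0.24 -0.14 -7 1" --pt "-0.01 0.28 -0.14 -7 1" --pt "-0.01 0.28 -0.14 -7 1"

```text
time: 9.5
eef_pos: [0.4999, -0.1998, 0.1852]
tcp_rot: [1.0, 0.03, 0.002, 0.002]
contact_force: [0.5, 0.3, 0.2]
opening: 1.001
finger_force: 0.0
```

Run:
```python
from h import *
go(.511,-.193,.03,.073)
a=snap("side","pics/s3.png");b=snap("top","pics/t3.png")
o=np.hstack([cv2.resize(a[165:225,195:265],None,fx=6,fy=6,interpolation=2),cv2.resize(b[130:205,242:302],None,fx=6,fy=6,interpolation=2)[:360]]) if 0 else None
A=cv2.resize(a[168:228,195:265],None,fx=6,fy=6,interpolation=2);B=cv2.resize(b[130:205,242:302],None,fx=6,fy=6,interpolation=2)
o=np.zeros((450,780,3),np.uint8);o[:360,:420]=A;o[:,420:]=B;cv2.imwrite("pics/v3.png",o)
```

```text
shift mm x 11.5 y -6.1 z 155.2 turn -0.8 | at [ 0.4999 -0.1998  0.1852] phi 0.059 t 9.5 F [0.5299 0.3172 0.2283] open 1.001
```

View pics/v3.png

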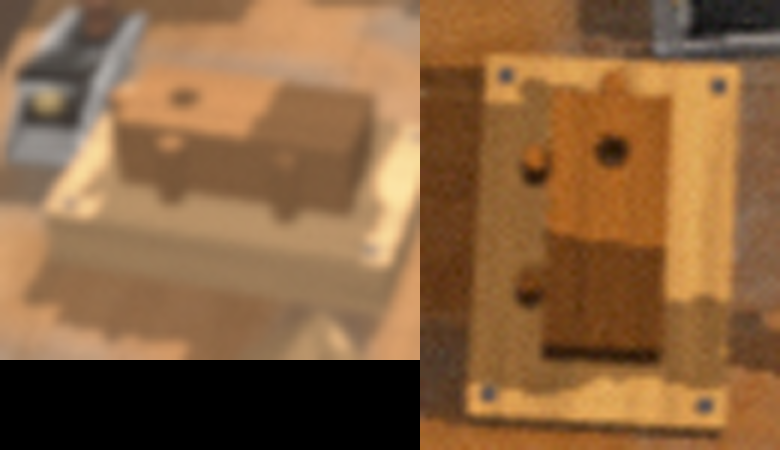

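The pack is square against all three stops, with the hole at (611,152) in the top crop. On to the pin.

Run:
```python
from h import *
print("hole now",onz("top",np.array([(611-420)/6+242,152/6+130])-.4,.076),"want",jig(.035,0))
go(.503,-.1936,.012,.08)
```

```text
hole now [0.6301 0.0775 0.076 ] want [0.6314 0.0777]
shift mm x 4.3 y -1.5 z 172.3 turn -1.0 | at [ 0.4988 -0.1954  0.1843] phi 0.063 t 9.6 F [ 0.5654 -0.0144  0.1832] open 0.996
```

Request:
send_rows --pt "0.004 -0.0015 0.05 -1 1" --pt "0.004 -0.0015 0.1 -1 1" --pt "0.004 -0.0015 0.14 -1 1" --pt "0.004 -0.0015 0.165 -1 1" --pt "0.004 -0.0015 0.172 -1 1" --pt "0.004 -0.0015 0.172 -1 -0.2" --pt "0.004 -0.0015 0.172 -1 -0.6" --pt "0.004 -0.0015 0.172 -1 -1" --pt "0.004 -0.0015 0.172 -1 -1" --pt "0.004 -0.0015 0.172 -1 -1" --squeeze 40

```text
time: 10.6
eef_pos: [0.5038, -0.1935, 0.0142]
tcp_rot: [0.999, 0.041, 0.002, 0.001]
contact_force: [-0.2, 0.3, 3.9]
opening: 0.272
finger_force: 41.0
```

Request:
send_rows --pt "0 0 0 0 -1" --pt "0 0 -0.02 0 -1" --pt "0 0 -0.05 0 -1" --pt "0 0 -0.09 0 -1" --pt "0 0 -0.12 0 -1" --pt "0 0 -0.12 0 -1"

```text
time: 11.2
eef_pos: [0.5053, -0.1944, 0.1379]
tcp_rot: [0.999, 0.041, 0.004, 0.003]
contact_force: [1.0, -0.3, -0.3]
opening: 0.271
finger_force: 40.4
```

Run:
```python
from h import *
go(*rest(-.135),.130,TR)
a=snap("side","pics/s4.png");b=snap("top","pics/t4.png")
p=proj("side",ctrl.get_state()["eef_pos"])[0].astype(int);q=proj("top",ctrl.get_state()["eef_pos"])[0].astype(int);print(p,q)
f=lambda im,c:cv2.resize(im[max(c[1]-40,0):c[1]+40,c[0]-40:c[0]+40],(390,390),interpolation=2)
cv2.imwrite("pics/v4.png",np.hstack([f(a,p),f(b,q)]))
```

```text
shift mm x -83.8 y -519.3 z 7.9 turn 17.3 | at [ 0.5053 -0.1944  0.1379] phi 0.082 t 11.2 F [ 0.971  -0.3009 -0.2604] open 0.271
[275 136] [371 192]
```

View pics/v4.png

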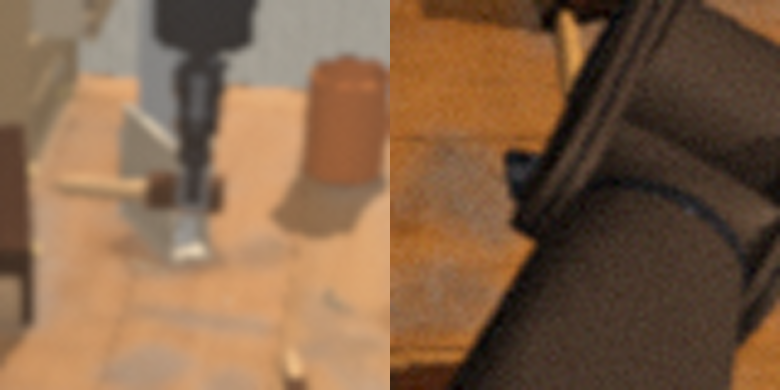

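Request:
send_rows --pt "-0.008 -0.05 0 0 -1" --pt "-0.016 -0.1 0 4 -1" --pt "-0.024 -0.15 0 8 -1" --pt "-0.032 -0.2 0 12 -1" --pt "-0.04 -0.25 0 17.3 -1" --pt "-0.048 -0.3 0 17.3 -1" --pt "-0.056 -0.35 0 17.3 -1" --pt "-0.064 -0.4 0 17.3 -1" --pt "-0.072 -0.45 0 17.3 -1" --pt "-0.08 -0.5 0 17.3 -1" --pt "-0.084 -0.519 0 17.3 -1" --pt "-0.084 -0.519 0 17.3 -1"

```text
time: 12.5
eef_pos: [0.3736, 0.3196, 0.13]
tcp_rot: [0.994, -0.107, -0.002, 0.001]
contact_force: [0.8, 0.2, -1.0]
opening: 0.269
finger_force: 40.4
```

Request:
send_rows --pt "0 0 0.0 0 -1" --pt "0 0 0.0 0 -1"

```text
time: 12.7
eef_pos: [0.3757, 0.3166, 0.131]
tcp_rot: [0.994, -0.11, -0.001, 0.001]
contact_force: [0.1, 0.3, -0.6]
opening: 0.269
finger_force: 40.4
```

Run:
```python
from h import *
go(*rest(-.135),.074,TR)
a=snap("side","pics/s5.png");b=snap("top","pics/t5.png")
A=cv2.resize(a[170:265,215:295],None,fx=5,fy=5,interpolation=2);B=cv2.resize(b[155:250,180:258],None,fx=5,fy=5,interpolation=2)
cv2.imwrite("pics/v5.png",np.hstack([A,B]))
```

```text
shift mm x 3.6 y -0.5 z 57.0 turn -0.0 | at [0.3757 0.3166 0.131 ] phi -0.221 t 12.7 F [ 0.0958  0.3297 -0.6033] open 0.269
```

View pics/v5.png

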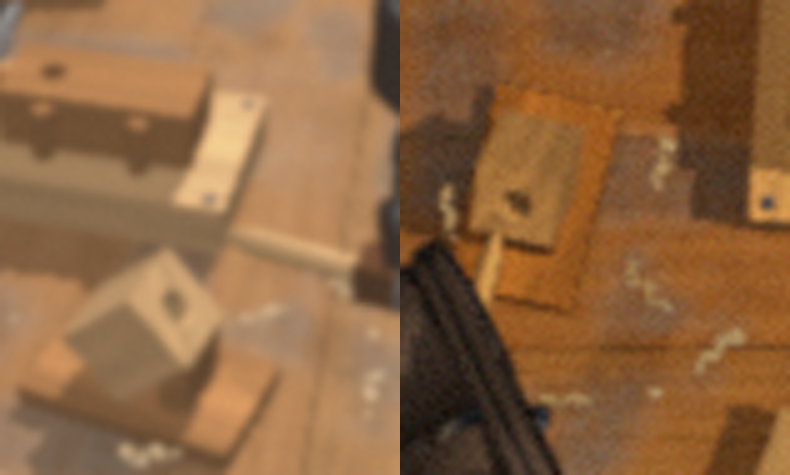

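Run:
```python
from h import *
T=lambda p:np.array([(p[0]-400)/5+180,p[1]/5+155])-.4
tip=onz("top",T((497,235)),.129);s=onz("top",T((486,297)),.129);m=onz("top",T((517,203)),.071)
print("tip",tip,"sh",s,"yaw",np.arctan2(*(tip-s)[[1,0]]),"mouth",m)
st=ctrl.get_state();p=st["eef_pos"];print("pred tip",p[:2]+rot(TR)@[.110,0])
a,b=onz("top",T((495,97)),.07),onz("top",T((470,232)),.054);c,d=onz("top",T((583,120)),.07),onz("top",T((553,248)),.054)
print("block yaw",np.arctan2(*(a-b)[[1,0]]),np.arctan2(*(c-d)[[1,0]]),"width dir",np.arctan2(*(b-d)[[1,0]])-np.pi/2)
for q in(tip,m):print("in rest frame of mouth m:",rot(-TR)@(q-m)[:2])
S=lambda p:np.array([p[0]/5+215,p[1]/5+170])-.4
o1,d1=ray("top",T((497,235)));o2,d2=ray("side",S((232,237)))
ab=np.linalg.lstsq(np.c_[d1,-d2],o2-o1,rcond=None)[0];print("tip tri",o1+d1*ab[0],o2+d2*ab[1])
o1,d1=ray("top",T((517,203)));o2,d2=ray("side",S((175,303)))
ab=np.linalg.lstsq(np.c_[d1,-d2],o2-o1,rcond=None)[0];print("mouth tri",o1+d1*ab[0],o2+d2*ab[1])
```

```text
tip [0.4818 0.2926 0.129 ] sh [0.4464 0.2984 0.129 ] yaw -0.16173555913913445 mouth [0.5108 0.2883 0.071 ]
pred tip [0.4836 0.2925]
block yaw -0.19956962763005356 -0.24888503727962952 width dir -0.2028389059252409
in rest frame of mouth m: [-0.0292 -0.0021]
in rest frame of mouth m: [0. 0.]
tip tri [0.4815 0.2924 0.1309] [0.4787 0.2924 0.1304]
mouth tri [0.5098 0.2877 0.0763] [0.5096 0.2876 0.0763]
```

Request:
send_rows --pt "0 -0.0015 0.035 0 -1" --pt "0 -0.0015 0.057 0 -1" --pt "0.01 -0.0015 0.057 0 -1" --pt "0.02 -0.0015 0.057 0 -1" --pt "0.026 -0.0015 0.057 0 -1" --pt "0.03 -0.0015 0.057 0 -1" --pt "0.033 -0.0015 0.057 0 -1" --pt "0.033 -0.0015 0.057 0 -1" --squeeze 25

```text
time: 13.6
eef_pos: [0.4093, 0.312, 0.0759]
tcp_rot: [0.994, -0.11, 0.0, -0.0]
contact_force: [-0.1, -0.1, -0.6]
opening: 0.268
finger_force: 40.3
```

Run:
```python
from h import *
go(*rest(-.1055),.074,TR)
a=snap("side","pics/s6.png");b=snap("top","pics/t6.png")
A=cv2.resize(a[170:265,215:295],None,fx=5,fy=5,interpolation=2);B=cv2.resize(b[155:250,180:258],None,fx=5,fy=5,interpolation=2)
cv2.imwrite("pics/v6.png",np.hstack([A,B]))
```

```text
shift mm x -0.8 y 2.4 z 1.9 turn -0.0 | at [0.4093 0.312  0.0759] phi -0.220 t 13.6 F [-0.1365 -0.1072 -0.6328] open 0.268
```

View pics/v6.png

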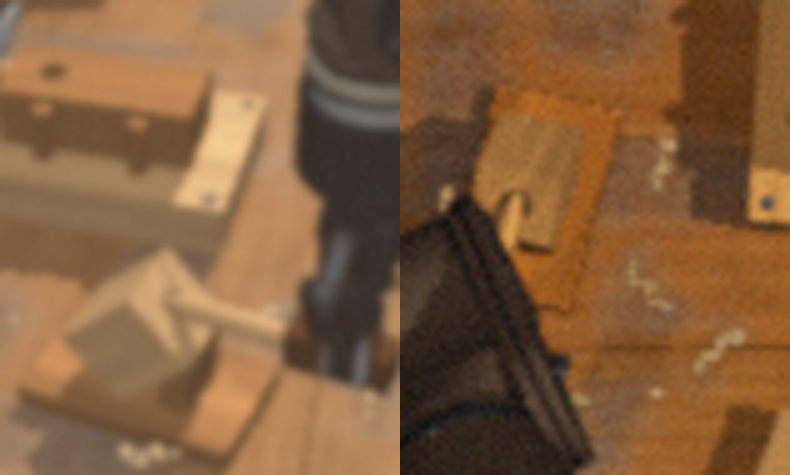

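The pin tip is in the rest's mouth, at (515,203) in the right view. Seat it a little lower and deeper before pivoting.

Request:
send_rows --pt "0.001 0 0.0015 0 -1" --pt "0.002 0 0.0025 0 -1" --pt "0.004 0 0.0025 0 -1" --pt "0.005 0 0.0025 0 -1" --squeeze 25

```text
time: 14.1
eef_pos: [0.4122, 0.311, 0.0728]
tcp_rot: [0.994, -0.11, -0.002, 0.0]
contact_force: [-8.1, 1.2, 4.1]
opening: 0.275
finger_force: 40.9
```

Request:
send_rows --pt "-0.001 0 -0.004 0 -1" --pt "-0.001 0 -0.008 0 -1" --pt "-0.001 0 -0.012 0 -1" --pt "0 0 -0.016 0 -1"

```text
time: 14.5
eef_pos: [0.4123, 0.3104, 0.0882]
tcp_rot: [0.994, -0.11, -0.002, 0.001]
contact_force: [-4.4, -0.2, -3.4]
opening: 0.274
finger_force: 39.4
```

```bash
cat >> h.py <<'E'
def pin(n,f,c,r=60):
    # bright shank + dark handle, printed by principal axis of the shank mask near pixel c
    im=cv2.imread(f);return im
E
python3 - <<'E'
from h import *
a=snap("side","pics/s7.png");d=cv2.absdiff(a,cv2.imread("pics/s5.png")).max(2)
sub=d[200:245,240:275]; print(ctrl.get_state()["finger_force"],ctrl.get_state()["contact_force"])
hsv=cv2.cvtColor(a,cv2.COLOR_BGR2HSV)
for y in range(222,244):print(y,' '.join("%3d"%v for v in a[y,244:276].max(1)))
E
```

```text
39.495797753334045 [-5.4475 -1.0569 -2.2754]
222 169 182 191 196 200 197 182 155 131 119 118 121 124 136 157 174 184 188 190 189 186 182 181 183 185 183 179 177 168 143 105  81
223 186 198 201 199 199 202 196 179 152 129 121 122 129 146 166 179 185 188 187 186 182 180 180 181 183 182 179 176 164 133  89  70
224 197 207 207 201 199 202 204 197 176 149 130 128 141 160 175 182 187 190 189 185 183 180 180 182 183 182 180 178 167 132  88  66
225 203 210 211 203 198 199 204 205 196 174 149 141 154 171 180 185 189 191 189 185 183 182 182 184 185 183 182 179 169 137  92  66
226 207 212 212 206 196 193 200 208 207 195 175 159 166 175 182 186 190 191 189 186 182 182 184 186 187 185 181 180 172 146 102  68
227 208 213 212 204 190 185 193 205 211 206 196 183 177 179 181 184 189 189 188 186 183 184 186 189 188 185 183 181 177 158 117  74
228 208 211 209 196 178 175 187 202 212 213 210 203 196 189 187 188 189 189 186 184 184 185 186 189 189 186 183 182 177 160 121  77
229 208 210 205 188 173 174 184 195 204 208 211 212 209 204 198 199 198 195 192 189 188 188 190 190 188 186 183 179 170 149 111  76
[... 1148 characters left out ...]
 174 172 171 167 154 122  89  76  75  76
239 137 139 141 152 165 168 164 159 162 176 181 158 125 112 135 164 179 181 179 179 181 182 180 178 176 172 159 128  97  81  78  77
240 138 138 139 142 150 157 159 159 157 160 152 129 105 107 134 164 179 181 181 182 184 185 185 181 178 176 165 144 122 106  98  91
241 137 139 140 141 144 149 156 157 153 143 126 108  98 107 136 166 180 183 183 182 184 186 185 184 181 178 174 165 156 145 137 126
242 138 140 141 143 144 148 149 150 144 128 110  98  95 111 143 172 185 185 185 186 186 186 187 187 185 181 176 175 175 173 168 161
243 142 142 145 145 145 144 142 139 131 115 101  95  98 118 156 183 192 190 189 188 188 188 188 189 189 182 175 175 180 182 182 179
```

Request:
send_rows --pt "0.003 0 -0.008 0 -1" --pt "0.007 0 -0.016 0 -1" --pt "0.012 0 -0.024 0 -1" --pt "0.017 0 -0.032 0 -1" --pt "0.017 0 -0.032 0 -1"

```text
time: 15.05
eef_pos: [0.4311, 0.3071, 0.1224]
tcp_rot: [0.994, -0.11, 0.001, -0.0]
contact_force: [-3.5, -1.5, -1.6]
opening: 0.27
finger_force: 38.6
```

Run:
```python
from h import *
go(*rest(-.0751),.1325+.002,TR)
a=snap("side","pics/s8.png").astype(int)
# shank: predicted line TCP->tip in the side view for theta guesses; and brightness profile
st=ctrl.get_state();tcp=st["eef_pos"]
u=np.array([np.cos(TR),np.sin(TR),0])
g=cv2.GaussianBlur(a.astype(np.float32),(3,3),0)
for th in range(0,60,5):
    d=u*np.cos(np.radians(th))-np.array([0,0,np.sin(np.radians(th))])
    P=tcp-[0,0,.002]+d*np.linspace(.045,.10,12)[:,None];uv=proj("side",P)
    v=cv2.remap(g,uv[None,:,0].astype(np.float32),uv[None,:,1].astype(np.float32),1)[0]
    print(th,uv[0].round(1),uv[-1].round(1),v.max(1).round(0),"std",v.std(0).mean().round(1))
```

```text
shift mm x 7.3 y 2.4 z -12.1 turn -0.0 | at [0.4311 0.3071 0.1224] phi -0.221 t 15.1 F [-3.5392 -1.4729 -1.6224] open 0.270
0 [262.  221.5] [242.8 216.3] [189. 181. 155. 133. 128. 129. 131. 135. 137. 133. 132. 134.] std 12.8
5 [262.  222.6] [243.  218.9] [188. 183. 164. 134. 120. 119. 130. 151. 166. 149. 127. 122.] std 15.9
10 [262.2 223.8] [243.4 221.5] [188. 187. 175. 148. 126. 127. 149. 179. 194. 190. 173. 149.] std 17.5
15 [262.4 225. ] [244.1 224.1] [191. 191. 186. 171. 149. 148. 176. 197. 199. 201. 204. 196.] std 14.7
20 [262.8 226.3] [244.9 226.7] [186. 187. 186. 183. 174. 173. 189. 198. 192. 191. 205. 210.] std 8.7
25 [263.3 227.5] [246.1 229.3] [172. 171. 170. 170. 169. 168. 169. 171. 167. 160. 173. 199.] std 6.9
30 [263.9 228.6] [247.4 231.8] [158. 155. 154. 154. 154. 154. 153. 153. 151. 149. 154. 181.] std 6.1
35 [264.6 229.8] [249.  234.3] [157. 156. 155. 158. 168. 179. 183. 186. 194. 190. 173. 168.] std 11.5
40 [265.4 230.9] [250.7 236.7] [172. 176. 177. 176. 181. 186. 193. 200. 206. 203. 189. 170.] std 10.1
45 [266.3 232. ] [252.7 239.1] [185. 187. 187. 181. 176. 173. 164. 155. 160. 177. 188. 184.] std 10.0
50 [267.3 233.1] [254.8 241.3] [180. 179. 178. 174. 171. 173. 173. 162. 139. 116. 111. 118.] std 24.0
55 [268.4 234. ] [257.1 243.4] [169. 171. 171. 172. 174. 177. 180. 181. 178. 168. 151. 130.] std 14.3
```

Request:
send_rows --pt "0.004 0 -0.006 0 -1" --pt "0.008 0 -0.011 0 -1" --pt "0.012 0 -0.014 0 -1" --pt "0.017 0 -0.015 0 -1" --pt "0.019 0 -0.013 0 -1" --pt "0.019 0 -0.013 0 -1"

```text
time: 15.7
eef_pos: [0.449, 0.3028, 0.1339]
tcp_rot: [0.994, -0.11, -0.0, 0.0]
contact_force: [-3.4, -1.2, -3.3]
opening: 0.266
finger_force: 37.6
```

```bash
sed -i '/^def pin/,$d' h.py
cat >> h.py <<'E'
def angle(f,ths,off=.002,lo=.045,hi=.085,ph=TR,name="side"):
    a=snap(name,f);g=cv2.GaussianBlur(a,(3,3),0);tcp=ctrl.get_state()["eef_pos"]
    u=np.array([np.cos(ph),np.sin(ph),0])
    for th in ths:
        d=u*np.cos(np.radians(th))-np.array([0,0,np.sin(np.radians(th))])
        uv=proj(name,tcp-[0,0,off]+d*np.linspace(lo,hi,10)[:,None]).astype(np.float32)
        print(th,cv2.remap(g,uv[None,:,0],uv[None,:,1],1)[0].max(1))
E
python3 - <<'E'
from h import *
go(*rest(-.0424),.115,TR)
angle("pics/s9.png",range(20,70,5))
E
```

```text
shift mm x 21.6 y 2.1 z 18.9 turn 0.0 | at [0.449  0.3028 0.1339] phi -0.220 t 15.7 F [-3.3568 -1.2077 -3.3159] open 0.266
20 [131 121 119 125 148 177 187 179 163 148]
25 [140 126 122 134 163 191 199 199 200 194]
30 [159 143 135 146 175 197 200 198 203 209]
35 [168 162 155 159 175 187 188 183 182 193]
40 [161 159 156 156 157 158 157 154 152 157]
45 [151 150 149 149 148 149 151 151 150 146]
50 [149 153 157 166 174 181 189 196 202 200]
55 [164 169 176 185 194 199 201 204 206 207]
60 [178 180 182 183 184 182 174 166 159 159]
65 [183 186 187 183 178 174 171 166 158 143]
```

Request:
send_rows --pt "0.004 0 0.003 0 -1" --pt "0.008 0 0.007 0 -1" --pt "0.011 0 0.01 0 -1" --pt "0.014 0 0.013 0 -1" --pt "0.016 0 0.015 0 -1" --pt "0.016 0 0.015 0 -1"

```text
time: 16.35
eef_pos: [0.4642, 0.299, 0.1183]
tcp_rot: [0.994, -0.11, -0.0, 0.001]
contact_force: [-2.8, -2.4, -3.4]
opening: 0.272
finger_force: 37.4
```

Request:
send_rows --pt "0.002 -0.001 0.002 0 -1" --pt "0.004 -0.001 0.004 0 -1" --pt "0.006 -0.001 0.006 0 -1" --pt "0.006 -0.001 0.006 0 -1"

```text
time: 16.75
eef_pos: [0.4698, 0.2983, 0.1123]
tcp_rot: [0.994, -0.11, -0.001, 0.001]
contact_force: [-4.0, -4.1, -3.7]
opening: 0.27
finger_force: 37.7
```

Run:
```python
from h import *
go(*rest(-.0424),.115,TR)
angle("pics/s10.png",range(30,65,5),hi=.065,lo=.042)
```

```text
shift mm x 0.3 y 2.2 z -2.7 turn 0.0 | at [0.4698 0.2983 0.1123] phi -0.220 t 16.8 F [-4.0469 -4.1266 -3.6985] open 0.270
30 [191 183 175 171 173 184 195 203 207 208]
35 [178 174 166 159 157 162 174 186 198 204]
40 [162 161 158 156 155 157 165 177 190 199]
45 [151 152 151 150 150 150 155 163 176 188]
50 [151 155 157 159 158 155 153 154 161 172]
55 [169 178 183 186 187 181 173 166 160 161]
60 [186 195 201 203 203 201 195 187 179 170]
```

Request:
send_rows --pt "0 0.001 0.001 0 -0.3" --pt "0 0.001 0.001 0 0.2" --pt "0 0.001 0.001 0 0.6" --pt "0 0.001 0.001 0 0.6" --pt "0 0.001 -0.02 0 0.8" --pt "0 0.001 -0.06 0 1" --pt "0 0.001 -0.1 0 1" --pt "-0.05 0.03 -0.1 0 1" --pt "-0.05 0.08 -0.1 0 1" --pt "-0.05 0.12 -0.1 0 1" --pt "-0.05 0.12 -0.1 0 1"

```text
time: 17.9
eef_pos: [0.3945, 0.1902, 0.213]
tcp_rot: [0.994, -0.111, 0.001, 0.0]
contact_force: [0.9, 0.0, -0.5]
opening: 0.999
finger_force: 0.0
```

Run:
```python
from h import *
a=snap("side","pics/s11.png");b=snap("top","pics/t11.png")
# dark-handle mask against the earlier empty-rest picture
for n,im,ref,(x0,y0,x1,y1) in(("side",a,"pics/s5.png",(225,185,300,250)),("top",b,"pics/top0.png",(180,150,240,235))):
    d=cv2.absdiff(im,cv2.imread(ref)).max(2);V=im.max(2);m=((V<110)&(d>40)).astype(np.uint8)
    M=np.zeros_like(m);M[y0:y1,x0:x1]=m[y0:y1,x0:x1];k,l,s,c=cv2.connectedComponentsWithStats(M)
    for i in range(1,k):
        if s[i,4]>25:
            pts=np.argwhere(l==i)[:,::-1].astype(np.float32);print(n,s[i],c[i],cv2.minAreaRect(pts))
u=np.array([np.cos(TR),np.sin(TR),0])
for o in(.022,.052,.082):
    P=np.array([.5107,.2873,.071])+(-u+[0,0,1])*o*.7071;print(o,P,proj("side",P),proj("top",P))
print(ctrl.get_state()["eef_pos"],proj("top",ctrl.get_state()["eef_pos"]))
```

```text
side [255 220  22  14 185] [265.7027 226.0973] ((265.6021728515625, 226.281005859375), (9.483369827270508, 21.786121368408203), 70.01689910888672)
top [236 161   4  15  33] [237.6061 167.8788] ((237.5764617919922, 168.00587463378906), (2.070805788040161, 14.18885326385498), 4.398705005645752)
top [ 191  195   49   40 1555] [217.9228 215.8103] ((215.0, 214.5), (39.0, 48.0), 90.0)
0.022 [0.4955 0.2907 0.0866] [[254.5504 228.6506]] [[201.5073 199.3769]]
0.052 [0.4748 0.2953 0.1078] [[262.0603 224.5726]] [[198.9463 205.2296]]
0.082 [0.4541 0.3    0.129 ] [[269.8903 220.3207]] [[196.2882 211.3043]]
[0.396  0.1926 0.2136] [[232.7926 228.1926]]
```

Request:
send_rows --pt "0.02 0.05 0 0 1" --pt "0.04 0.1 0 0 1" --pt "0.05 0.14 0 0 1" --pt "0.05 0.14 0 0 1"

```text
time: 18.4
eef_pos: [0.4155, 0.0414, 0.2137]
tcp_rot: [0.994, -0.113, 0.001, 0.001]
contact_force: [-0.1, 0.6, -0.2]
opening: 1.001
finger_force: 0.0
```

```bash
cat >> h.py <<'E'
def rod(o,th,yaw=TR,M=(.5107,.2873,.071)):
    u=np.array([np.cos(yaw),np.sin(yaw),0]);t=np.radians(th);return np.array(M)+o*(-u*np.cos(t)+np.array([0,0,np.sin(t)]))
E
python3 - <<'E'
from h import *
a=snap("side","pics/s12.png");b=snap("top","pics/t12.png")
C=[]
for n,im,ref,(x0,y0,x1,y1) in(("side",a,"pics/s5.png",(225,185,300,250)),("top",b,"pics/top0.png",(180,170,225,235))):
    d=cv2.absdiff(im,cv2.imread(ref)).max(2);V=im.max(2);m=((V<105)&(d>35)).astype(np.uint8)
    M=np.zeros_like(m);M[y0:y1,x0:x1]=m[y0:y1,x0:x1];k,l,s,c=cv2.connectedComponentsWithStats(M)
    for i in range(1,k):
        if s[i,4]>25:
            pts=np.argwhere(l==i)[:,::-1].astype(np.float32);print(n,s[i],c[i],cv2.minAreaRect(pts))
print(b[190:222,186:212].max(2))
for th in(35,40,45):print(th,proj("side",[rod(o,th) for o in(.052,.082)]).ravel(),proj("top",[rod(o,th) for o in(.052,.082)]).ravel())
E
```

```text
side [256 219  21  15 189] [265.7354 225.7989] ((265.76641845703125, 225.85765075683594), (9.483369827270508, 21.188068389892578), 70.01689910888672)
top [180 198  41  24 401] [197.7257 212.7257] ((200.51638793945312, 209.18032836914062), (41.263832092285156, 21.910316467285156), 6.115503787994385)
[[ 83  79  76  74  76  73  74  67  96 147 175 168 163 166 167 168 173 176
  179 174 164 156 149 151 154 154]
 [ 76  82  80  97  83  69  69  70 101 151 169 167 168 172 165 171 177 175
  177 164 158 157 153 154 157 150]
 [ 70  79 110 139 115  84  80  86 108 155 163 167 165 168 172 164 168 164
  158 155 152 155 160 161 163 154]
 [ 83  97 142 169 132  91  71  86 115 154 167 172 172 165 155 137 130 135
  131 148 149 163 159 162 163 153]
 [ 76  98 149 160 118  75  79  92 120 157 167 175 172 170 129 106 124 144
  128 118 148 158 165 168 173 160]
 [ 84 103 146 143 105  77  80  94 128 159 169 171 168 142 104 107 147 166
  152 116 139 164 166 171 170 160]
 [ 83  94 144 156 118  82  73  90 134 160 164 153 136 124 105 131 164 176
  160 117 136 162 172 170 167 155]
 [ 87  88 115 160 152 110  85  91 120
[... 2225 characters left out ...]
9 102  94  96  93  88  88]
 [109 100 103  99  95  87  74  68  52  50  38  39  46  85 106 101  98 101
  105  98  97 103  99 100 103  95]
 [142 124 114 113 110 102  98  94  97  94  86  74  72  88  97 103 100 102
  102 105 103  99 101 100  94  99]
 [150 151 140 143 140 119 106 112 116 138 139 138 115 110 110 104 109  96
   98 101  94  97  98 106 100 100]
 [156 147 157 152 154 142 143 143 149 153 151 150 152 145 141 144 139 125
  108 112 109 110  99  97 105 110]]
35 [264.0395 227.156  273.0438 224.4914] [198.7789 207.5632 196.0381 215.0025]
40 [263.1057 225.8433 271.5599 222.3731] [198.8448 206.4429 196.134  213.2318]
45 [262.0604 224.5725 269.8905 220.3206] [198.9463 205.2297 196.2881 211.3045]
```

Run:
```python
from h import *
b=cv2.imread("pics/t12.png");m=np.zeros((384,512),np.uint8);m[197:222,188:206]=(b.max(2)<62)[197:222,188:206]
p=np.argwhere(m)[:,::-1].astype(np.float32);print(len(p),p.mean(0),cv2.minAreaRect(p))
o1,d1=ray("top",p.mean(0));o2,d2=ray("side",(265.75,225.8))
ab=np.linalg.lstsq(np.c_[d1,-d2],o2-o1,rcond=None)[0];c=(o1+d1*ab[0]+o2+d2*ab[1])/2;print("handle ctr",o1+d1*ab[0],o2+d2*ab[1])
r=c-np.array([.5107,.2873,.071]);h=rot(-TR)@r[:2];print("rest frame",h,r[2])
P=rod(.060,38);print(P);go(P[0],P[1],P[2]+.1,TR)
```

```text
158 [197.1013 209.2785] ((197.00001525878906, 209.0), (8.854375839233398, 18.973663330078125), 18.43494987487793)
handle ctr [0.4629 0.3003 0.1091] [0.4643 0.3003 0.1093]
rest frame [-0.0488  0.0024] 0.03817141803923636
[0.4646 0.2976 0.1079]
shift mm x -7.0 y -257.4 z 5.3 turn -0.1 | at [0.4147 0.045  0.2133] phi -0.222 t 18.5 F [-0.4059  0.4375  0.4153] open 1.002
```

Request:
send_rows --pt "-0.001 -0.05 0 0 1" --pt "-0.002 -0.1 0 0 1" --pt "-0.004 -0.15 0 0 1" --pt "-0.005 -0.2 0 0 1" --pt "-0.007 -0.245 0 0 1" --pt "-0.007 -0.258 0.02 0 1" --pt "-0.007 -0.258 0.05 0 1" --pt "-0.007 -0.258 0.08 0 1" --pt "-0.007 -0.258 0.1 0 1" --pt "-0.007 -0.258 0.103 0 1" --pt "-0.007 -0.258 0.103 0 0.2" --pt "-0.007 -0.258 0.103 0 -0.6" --squeeze 25

```text
time: 19.7
eef_pos: [0.4638, 0.3002, 0.1113]
tcp_rot: [0.994, -0.109, 0.001, -0.001]
contact_force: [-0.7, -0.4, 0.7]
opening: 0.693
finger_force: 0.0
```

Request:
send_rows --pt "0 0 0 0 -1" --pt "0 0 0 0 -1" --pt "0 0 0 0 -1"

```text
time: 20.0
eef_pos: [0.4638, 0.2989, 0.111]
tcp_rot: [0.994, -0.11, 0.001, -0.0]
contact_force: [-0.6, 0.5, 3.5]
opening: 0.271
finger_force: 29.5
```

Run:
```python
from h import *
P=rod(.052,45);go(P[0],P[1],P[2]+.002,TR);p=ctrl.get_state()["eef_pos"]-[.5107,.2873,.071];print(rot(-TR)@p[:2],p[2])
```

```text
shift mm x 11.5 y 1.1 z 1.2 turn -0.0 | at [0.4638 0.2989 0.111 ] phi -0.220 t 20.0 F [-0.5769  0.499   3.4557] open 0.271
[-0.0483  0.0011] 0.040017844560019486
```

Request:
send_rows --pt "0.003 0 -0.003 0 -1" --pt "0.006 0 -0.003 0 -1" --pt "0.009 0 -0.001 0 -1" --pt "0.012 0 0.001 0 -1" --pt "0.013 0 0.002 0 -1"

```text
time: 20.5
eef_pos: [0.4707, 0.2973, 0.1101]
tcp_rot: [0.994, -0.111, -0.009, 0.001]
contact_force: [-27.3, 4.1, 27.8]
opening: 0.276
finger_force: 31.1
```

Request:
send_rows --pt "0.001 0 0.001 0 -1" --pt "0.003 0 0.003 0 -1" --pt "0.003 0 0.003 0 -1"

```text
time: 20.8
eef_pos: [0.4742, 0.297, 0.1078]
tcp_rot: [0.994, -0.11, -0.007, 0.0]
contact_force: [-23.0, 1.9, 23.7]
opening: 0.272
finger_force: 30.0
```

Run:
```python
from h import *
p=ctrl.get_state()["eef_pos"]-[.5107,.2873,.071];print(rot(-TR)@p[:2],p[2])
angle("pics/s13.png",range(25,65,5),lo=.036,hi=.05,off=.003)
```

```text
[-0.0377  0.0015] 0.03678720413584545
25 [185 184 182 178 177 179 181 188 194 199]
30 [166 170 169 167 164 161 163 165 172 179]
35 [145 152 158 158 158 156 156 157 160 165]
40 [129 139 145 149 152 152 153 155 157 162]
45 [121 130 137 143 146 148 148 150 151 153]
50 [120 130 140 148 153 155 157 156 155 154]
55 [126 140 152 164 171 176 180 179 176 172]
60 [130 147 163 177 186 192 197 198 194 191]
```

Request:
send_rows --pt "-0.003 0 -0.003 0 -0.4" --pt "-0.003 0 -0.003 0 0.3" --pt "-0.003 0 -0.003 0 1" --pt "-0.003 0 -0.02 0 1" --pt "-0.003 0 -0.06 0 1" --pt "-0.003 0 -0.1 0 1" --pt "-0.003 0 -0.1 0 1"

```text
time: 21.55
eef_pos: [0.4802, 0.2971, 0.2118]
tcp_rot: [0.994, -0.11, 0.006, -0.003]
contact_force: [2.0, 0.3, 0.8]
opening: 1.001
finger_force: 0.0
```

Run:
```python
from h import *
a=snap("side","pics/s14.png")
d=cv2.absdiff(a,cv2.imread("pics/s5.png")).max(2);V=a.max(2);m=((V<105)&(d>35)).astype(np.uint8);M=np.zeros_like(m);M[206:250,235:300]=m[206:250,235:300]
k,l,s,c=cv2.connectedComponentsWithStats(M)
for i in range(1,k):
    if s[i,4]>25:
        pts=np.argwhere(l==i)[:,::-1].astype(np.float32);print(s[i],c[i],cv2.minAreaRect(pts))
for th in(37,41,45):print(th,proj("side",[rod(o,th) for o in(.052,.057,.082)]).ravel())
p=ctrl.get_state()["eef_pos"]-[.5107,.2873,.071];print(rot(-TR)@p[:2],p[2])
```

```text
[254 220  21  14 175] [263.8514 226.6114] ((264.0, 226.50001525878906), (9.17060375213623, 21.187259674072266), 71.56504821777344)
37 [263.6799 226.6266 265.1212 226.1367 272.4733 223.6374]
41 [262.9053 225.5855 264.2708 224.991  271.2404 221.9568]
45 [262.0604 224.5725 263.3427 223.8762 269.8905 220.3206]
[-0.0333  0.0019] 0.13761489286128553
```

Request:
send_rows --pt "-0.007 0.001 0.03 0 1" --pt "-0.007 0.001 0.06 0 1" --pt "-0.007 0.001 0.09 0 1" --pt "-0.007 0.001 0.103 0 1" --pt "-0.007 0.001 0.103 0 0.2" --pt "-0.007 0.001 0.103 0 -0.6" --pt "-0.007 0.001 0.103 0 -1" --pt "-0.007 0.001 0.103 0 -1" --pt "-0.007 0.001 0.103 0 -1" --squeeze 25

```text
time: 22.5
eef_pos: [0.4697, 0.2967, 0.1035]
tcp_rot: [0.994, -0.11, 0.001, -0.0]
contact_force: [-0.6, -0.5, 2.9]
opening: 0.274
finger_force: 29.7
```

Run:
```python
from h import *
s=ctrl.get_state();p=s["eef_pos"]-[.5107,.2873,.071];print(rot(-TR)@p[:2],p[2],s["finger_force"],s["opening"])
```

```text
[-0.042   0.0003] 0.03249528129567189 29.6721151471138 0.2740498096492611
```

Request:
send_rows --pt "-0.004 0 -0.006 0 -1" --pt "-0.009 0 -0.012 0 -1" --pt "-0.014 0 -0.018 0 -1" --pt "-0.02 0 -0.024 0 -1" --pt "-0.027 0 -0.03 0 -1" --pt "-0.027 0 -0.03 0 -1"

```text
time: 23.1
eef_pos: [0.4421, 0.3029, 0.1331]
tcp_rot: [0.994, -0.109, 0.001, -0.0]
contact_force: [0.5, -0.5, -0.2]
opening: 0.273
finger_force: 29.1
```

Run:
```python
from h import *
s=ctrl.get_state();p=s["eef_pos"]-[.5107,.2873,.071];print(rot(-TR)@p[:2],p[2],s["finger_force"],s["opening"])
angle("pics/s15.png",range(25,65,5),lo=.036,hi=.085,off=.003)
```

```text
[-0.0703  0.0003] 0.062115094471004204 29.09937411546707 0.2732915071283279
25 [151 176 172 151 134 140 172 198 199 203]
30 [137 164 168 162 153 155 174 192 190 191]
35 [127 151 156 155 153 154 156 159 158 155]
40 [124 144 148 148 146 148 149 149 150 145]
45 [130 150 157 161 164 172 182 187 194 198]
50 [137 166 175 178 182 188 197 203 207 208]
55 [142 176 183 184 184 183 182 177 169 169]
60 [150 180 188 190 188 180 174 172 164 147]
```

Request:
send_rows --pt "0.005 0 -0.007 0 -1" --pt "0.01 0 -0.013 0 -1" --pt "0.017 0 -0.019 0 -1" --pt "0.024 0 -0.024 0 -1" --pt "0.032 0 -0.029 0 -1" --pt "0.039 0 -0.032 0 -1" --pt "0.039 0 -0.032 0 -1"

```text
time: 23.85
eef_pos: [0.482, 0.2936, 0.1648]
tcp_rot: [0.994, -0.11, 0.001, -0.0]
contact_force: [-1.8, 0.0, -1.2]
opening: 0.277
finger_force: 29.8
```

Run:
```python
from h import *
s=ctrl.get_state();p=s["eef_pos"]-[.5107,.2873,.071];print(rot(-TR)@p[:2],p[2],s["finger_force"],s["opening"])
angle("pics/s16.png",range(40,95,5),lo=.036,hi=.085,off=.003)
```

```text
[-0.0294 -0.0001] 0.09379676639137137 29.841117560863495 0.27690795770859283
40 [144 136 134 134 133 134 134 132 130 126]
45 [136 134 134 134 133 131 128 126 125 125]
50 [133 134 134 135 134 130 125 126 130 135]
55 [129 133 134 135 147 161 167 174 179 181]
60 [127 132 134 135 153 182 194 198 205 208]
65 [128 135 135 135 143 162 171 172 178 190]
70 [130 139 139 139 140 141 140 139 139 140]
75 [129 137 136 133 132 131 138 149 158 166]
80 [123 133 133 134 140 151 167 191 203 207]
85 [122 143 153 163 171 177 182 190 200 205]
90 [135 166 177 182 186 187 186 187 190 190]
```

Request:
send_rows --pt "0.008 0 -0.003 0 -1" --pt "0.015 0 -0.005 0 -1" --pt "0.022 0 -0.006 0 -1" --pt "0.028 0 -0.006 0 -1" --pt "0.031 0 -0.006 0 -1" --pt "0.031 0 -0.006 0 -1"

```text
time: 24.5
eef_pos: [0.5117, 0.287, 0.1705]
tcp_rot: [0.994, -0.11, 0.001, -0.0]
contact_force: [-1.9, 0.3, 1.7]
opening: 0.273
finger_force: 31.7
```

Run:
```python
from h import *
s=ctrl.get_state();p=s["eef_pos"]-[.5107,.2873,.071];print(rot(-TR)@p[:2],p[2],s["finger_force"],s["opening"])
angle("pics/s17.png",range(74,104,3),lo=.036,hi=.085,off=.003)
```

```text
[ 0.001 -0.   ] 0.099480806901644 31.70996904373169 0.2726392013127319
74 [134 134 134 132 126 123 134 153 171 182]
77 [133 135 134 130 126 134 157 178 190 197]
80 [132 135 134 131 134 155 181 197 205 208]
83 [131 134 133 134 148 171 190 200 204 206]
86 [130 133 133 137 152 167 174 176 180 180]
89 [130 134 135 138 147 153 152 150 150 148]
92 [131 136 137 139 142 142 140 139 140 140]
95 [131 138 139 138 137 136 136 146 159 168]
98 [132 140 139 135 132 131 138 163 188 201]
101 [131 138 136 131 126 125 140 171 198 207]
```

Request:
send_rows --pt "0 0 -0.03 0 -1" --pt "0 0 -0.055 0 -1" --pt "0 0 -0.06 0 -1" --pt "0 0 -0.06 0 -1" --squeeze 40

```text
time: 24.95
eef_pos: [0.512, 0.2873, 0.2312]
tcp_rot: [0.994, -0.11, 0.002, -0.001]
contact_force: [-1.3, -0.8, -1.2]
opening: 0.273
finger_force: 40.4
```

Run:
```python
from h import *
angle("pics/s18.png",range(74,107,3),lo=.036,hi=.11,off=.003)
go(.6303,.0772,.215,TR)
```

```text
74 [119 113 110 112 125 158 163 145 140 142]
77 [116 113 112 117 141 164 160 143 140 141]
80 [115 114 114 128 157 166 157 142 140 140]
83 [118 118 119 136 157 160 151 140 140 137]
86 [123 125 127 140 149 149 143 137 139 140]
89 [129 133 137 142 143 142 138 136 140 146]
92 [136 141 142 142 144 149 141 138 140 140]
95 [141 143 142 149 165 186 157 140 138 134]
98 [142 142 147 179 205 220 164 139 137 133]
101 [140 142 169 212 231 215 164 140 138 138]
104 [135 150 199 229 234 198 167 139 138 159]
shift mm x 162.1 y 178.7 z 14.5 turn 0.0 | at [0.5111 0.287  0.2295] phi -0.220 t 25.0 F [ 0.0137  0.2893 -0.2966] open 0.274
```

Request:
send_rows --pt "0.03 0.033 0 0 -1" --pt "0.06 0.066 0 0 -1" --pt "0.09 0.1 0 0 -1" --pt "0.12 0.132 0 0 -1" --pt "0.145 0.16 0 0 -1" --pt "0.158 0.174 0.005 0 -1" --pt "0.162 0.1785 0.01 0 -1" --pt "0.162 0.1785 0.014 0 -1" --pt "0.162 0.1785 0.014 0 -1"

```text
time: 25.9
eef_pos: [0.6285, 0.079, 0.2139]
tcp_rot: [0.994, -0.109, -0.002, -0.0]
contact_force: [-0.3, 0.9, -1.0]
opening: 0.272
finger_force: 40.4
```

Run:
```python
from h import *
go(.6303,.0772,.215,TR)
a=snap("side","pics/s19.png")
t=ctrl.get_state()["eef_pos"];P=t-[0,0,.104];print("pred tip px",proj("side",P),"hole px",proj("side",[.6303,.0772,.076]), "handle c",proj("side",t))
u,v=proj("side",P)[0].round().astype(int);print(u,v);print(a[v-26:v+14,u-14:u+15].max(2))
```

```text
shift mm x 2.1 y 1.4 z -1.1 turn 0.1 | at [0.6285 0.079  0.2139] phi -0.219 t 25.9 F [-0.273   0.9461 -0.958 ] open 0.272
pred tip px [[225.0009 175.8483]] hole px [[225.1041 184.5841]] handle c [[223.7393 146.5141]]
225 176
[[ 61  61  61 ...  65  64  65]
 [ 64  63  65 ...  73  71  67]
 [ 85  88  95 ... 102  91  79]
 ...
 [177 195 181 ... 207 208 207]
 [205 221 191 ... 206 207 206]
 [225 229 193 ... 208 208 207]]
```

Run:
```python
from h import *
a=cv2.imread("pics/s19.png");b=cv2.imread("pics/s3.png");d=cv2.absdiff(a,b).max(2).astype(int)
t=ctrl.get_state()["eef_pos"]
for z in range(0,116,6):
    u,v=proj("side",t-[0,0,z/1000])[0];r=int(round(v));c=int(round(u))
    print(z,round(u,1),r,"V",a[r,c-7:c+8].max(1),"D",d[r,c-7:c+8])
# hole in side view (dark on top face), background picture
h=b[176:194,212:240].max(2);print(h)
```

```text
0 223.7 147 V [ 71  63  56  54  55  68  93 104  95  81  78  78  77  72  67] D [ 6 14 21 23 23 18 47 56 39 12  2  2  1  6 13]
6 223.8 148 V [ 66  63  61  58  56  69  92 104  95  82  79  77  75  71  68] D [ 4  9 14 13 16 23 49 60 42 17  8  6  5  3  4]
12 223.9 150 V [ 67  79  90  93  89  91 103 108  95  81  78  79  75  72  67] D [12 29 46 50 48 49 62 63 43 16 12 13  8  6  2]
18 224.0 152 V [100 100 100 102  99  93  88  86  80  77  78  78  73  71  77] D [ 3  2  2  7  6  7 12 14 21 23 25 26 32 35 29]
24 224.0 154 V [154 155 155 153 145 122  96  83  79  78  79  77  74  82 107] D [ 6  5  5  6 13 35 61 75 80 81 79 80 84 76 51]
30 224.1 155 V [153 153 153 154 147 134 113 100  93  87  83  80  84 102 126] D [ 6  6  6  5 11 24 45 59 65 71 76 78 73 56 32]
36 224.2 157 V [147 147 148 149 147 146 143 139 139 137 131 125 129 138 145] D [ 5  5  5  5  6  7 10 14 13 15 21 28 23 15  7]
42 224.3 159 V [142 141 142 142 143 141 139 141 147 150 147 140 139 142 143] D [5 6 4 5 3 5 8 6 4 4 6 8 8 5 5]
48 224.3 160 V [139 139 138 138 138 138 138 141 147 150 144 138 137 139 138] D [5 4 6 6 6 5 5 3 4 7 5 7 7 5 5
[... 2767 characters left out ...]
227 198 161 159 166 169 172 177 185 191 197 201 203 203 206 208 211 212
  213 212 215 215 214 212 198 174 156 149]
 [234 200 150 134 137 139 141 146 151 156 164 171 173 174 178 185 191 198
  202 204 206 208 210 206 186 163 150 148]
 [234 200 149 127 126 127 128 129 134 146 160 167 163 153 148 151 157 162
  168 171 173 180 185 183 166 152 147 146]
 [236 202 152 127 125 126 126 125 134 157 179 188 178 154 136 130 132 134
  136 139 142 146 151 151 143 137 137 137]
 [240 208 154 129 126 125 126 125 129 149 170 176 164 144 129 127 127 127
  127 128 128 129 131 130 129 129 129 130]
 [239 207 157 131 126 126 127 125 125 131 140 142 136 125 123 125 126 126
  126 128 126 126 126 126 126 127 127 129]]
```

Request:
send_rows --pt "0.001 0.001 0.01 0 -1" --pt "0.0015 0.0014 0.02 0 -1" --pt "0.0015 0.0014 0.03 0 -1" --pt "0.0015 0.0014 0.036 0 -1" --pt "0.0015 0.0014 0.04 0 -1" --pt "0.0015 0.0014 0.04 0 -1"

```text
time: 26.55
eef_pos: [0.6307, 0.0759, 0.1748]
tcp_rot: [0.994, -0.11, -0.001, 0.0]
contact_force: [-0.2, -0.6, -0.0]
opening: 0.275
finger_force: 40.4
```

Run:
```python
from h import *
go(.6303,.0772,.170,TR)
```

```text
shift mm x -0.6 y -1.2 z 4.8 turn 0.0 | at [0.6307 0.0759 0.1748] phi -0.220 t 26.6 F [-0.1821 -0.6288 -0.0121] open 0.275
```

Request:
send_rows --pt "-0.0005 -0.001 0.003 0 -1" --pt "-0.0005 -0.001 0.006 0 -1" --pt "-0.0005 -0.001 0.009 0 -1" --pt "-0.0005 -0.001 0.012 0 -1"

```text
time: 26.95
eef_pos: [0.6309, 0.077, 0.1638]
tcp_rot: [0.994, -0.11, 0.0, -0.0]
contact_force: [-1.0, -0.2, -0.8]
opening: 0.277
finger_force: 40.4
```

Request:
send_rows --pt "0 0 0.003 0 -1" --pt "0 0 0.006 0 -1" --pt "0 0 0.009 0 -1" --pt "0 0 0.012 0 -1"

```text
time: 27.35
eef_pos: [0.6311, 0.0768, 0.1519]
tcp_rot: [0.994, -0.11, 0.0, 0.0]
contact_force: [0.1, -0.4, -0.8]
opening: 0.278
finger_force: 40.4
```

Request:
send_rows --pt "0 0 0.003 0 -1" --pt "0 0 0.006 0 -1" --pt "0 0 0.009 0 -1" --pt "0 0 0.012 0 -1" --pt "0 0 0.015 0 -1"

```text
time: 27.85
eef_pos: [0.6316, 0.0766, 0.1374]
tcp_rot: [0.994, -0.11, 0.001, 0.0]
contact_force: [1.7, -1.4, 1.1]
opening: 0.272
finger_force: 40.6
```

Request:
send_rows --pt "0 0 0.003 0 -1" --pt "0 0 0.006 0 -1" --pt "0 0 0.009 0 -1" --pt "0 0 0.012 0 -1" --pt "0 0 0.015 0 -1"

```text
time: 28.35
eef_pos: [0.6325, 0.0764, 0.123]
tcp_rot: [0.994, -0.11, 0.002, 0.0]
contact_force: [5.0, -4.7, 4.3]
opening: 0.275
finger_force: 40.9
```

Request:
send_rows --pt "0.0015 0.001 0 0 -1" --pt "0.002 0.001 0.003 0 -1" --pt "0.002 0.001 0.006 0 -1" --pt "0.002 0.001 0.009 0 -1" --pt "0.002 0.001 0.011 0 -1"

```text
time: 28.85
eef_pos: [0.6325, 0.0757, 0.1104]
tcp_rot: [0.994, -0.11, -0.0, -0.0]
contact_force: [3.6, -1.1, 2.0]
opening: 0.273
finger_force: 40.6
```

Request:
send_rows --pt "0.001 0.0005 0.002 0 -1" --pt "0.001 0.0005 0.004 0 -1" --pt "0.001 0.0005 0.006 0 -1" --pt "0.001 0.0005 0.006 0 -1"

```text
time: 29.25
eef_pos: [0.6331, 0.0752, 0.1045]
tcp_rot: [0.994, -0.11, -0.001, -0.0]
contact_force: [1.4, -0.1, 1.3]
opening: 0.272
finger_force: 40.6
```

Request:
send_rows --pt "0 0 0.002 0 -1" --pt "0 0 0.004 0 -1" --pt "0 0 0.005 0 -1"

```text
time: 29.55
eef_pos: [0.6336, 0.0751, 0.104]
tcp_rot: [0.994, -0.11, -0.001, 0.0]
contact_force: [-5.5, -0.2, 19.5]
opening: 0.275
finger_force: 42.8
```

Request:
send_rows --pt "0 0 0.002 0 -1" --pt "0 0 0.004 0 -1" --pt "0 0 0.004 0 -1"

```text
time: 29.85
eef_pos: [0.6359, 0.0748, 0.103]
tcp_rot: [0.994, -0.109, 0.002, 0.0]
contact_force: [-3.5, -0.5, 23.2]
opening: 0.271
finger_force: 43.5
```

Request:
send_rows --pt "-0.001 0 -0.004 0 -1" --pt "-0.001 0 -0.005 0 -0.4" --pt "-0.001 0 -0.005 0 0.2" --pt "-0.001 0 -0.005 0 0.8" --pt "-0.001 0 -0.005 0 1" --pt "-0.001 0 -0.03 0 1" --pt "-0.001 0 -0.07 0 1" --pt "-0.001 0 -0.11 0 1" --pt "-0.03 0.04 -0.13 0 1" --pt "-0.06 0.08 -0.13 0 1" --pt "-0.09 0.12 -0.13 0 1" --pt "-0.12 0.16 -0.13 0 1"

```text
time: 31.05
eef_pos: [0.482, -0.0538, 0.2254]
tcp_rot: [0.994, -0.109, -0.0, 0.0]
contact_force: [0.2, -1.1, 0.1]
opening: 1.001
finger_force: 0.0
```

Request:
send_rows --pt "-0.01 0.05 0 0 1" --pt "-0.02 0.1 0 0 1" --pt "-0.02 0.1 0 0 1"

```text
time: 31.35
eef_pos: [0.4402, -0.1503, 0.2255]
tcp_rot: [0.994, -0.113, -0.001, 0.001]
contact_force: [-0.2, 0.1, 0.0]
opening: 0.999
finger_force: 0.0
```

Run:
```python
from h import *
a=snap("side","pics/s20.png");b=snap("top","pics/t20.png")
# dark handle
for n,im,ref,(x0,y0,x1,y1) in(("side",a,"pics/s3.png",(205,145,250,195)),("top",b,"pics/t3.png",(250,130,300,190))):
    d=cv2.absdiff(im,cv2.imread(ref)).max(2);V=im.max(2);m=((V<100)&(d>40)).astype(np.uint8)
    M=np.zeros_like(m);M[y0:y1,x0:x1]=m[y0:y1,x0:x1];k,l,s,c=cv2.connectedComponentsWithStats(M)
    for i in range(1,k):
        if s[i,4]>15:print(n,s[i],c[i].round(1),cv2.minAreaRect(np.argwhere(l==i)[:,::-1].astype(np.float32)))
h=np.array([.6303,.0772])
for z in(.076,.106,.136):print(z,proj("side",[*h,z])[0].round(1),proj("top",[*h,z])[0].round(1))
# top blank edges: compare t3 (home) with t20: diff picture away from the handle
d=cv2.absdiff(b,cv2.imread("pics/t3.png")).max(2)
print("edge diff rows below handle", [(r,int(d[r,250:300].max())) for r in range(165,196,2)])
g=b.max(2);g3=cv2.imread("pics/t3.png").max(2)
for r in(172,180):print(r,g3[r,255:290],"\n   ",g[r,255:290])
for c in(268,274):print("col",c,g3[182:196,c],g[182:196,c])
s3=cv2.imread("pics/s3.png").max(2);s=a.max(2)
for r in(196,200):print("side row",r,s3[r,205:262],"\n",s[r,205:262])
```

```text
side [224 171   8  15 105] [227.3 177.4] ((227.5, 178.0), (14.0, 7.0), 90.0)
top [268 150  10  11  71] [272.2 155.4] ((272.5, 155.0), (10.0, 9.0), 90.0)
0.076 [225.1 184.6] [273.5 154.9]
0.106 [224.8 176.8] [273.9 152.1]
0.136 [224.4 168.7] [274.2 149.3]
edge diff rows below handle [(165, 14), (167, 14), (169, 50), (171, 64), (173, 65), (175, 59), (177, 62), (179, 63), (181, 75), (183, 68), (185, 74), (187, 91), (189, 95), (191, 73), (193, 76), (195, 53)]
172 [151 149 148 148 144 147 148 138 119 108 112 110 114  97 112 109 117 108
 110 112 114 109 107 114 106 108 110 129 192 212 215 217 221 208 204] 
    [144 149 144 142 144 139 139 152 162 166 167 170 158 150 157 167 168 160
 166 170 170 158 163 160 161 158 174 178 198 211 214 218 218 214 201]
180 [148 144 137 100  72  65  83 103 110 106 109 114 111  96 111 115 114 110
 110 116 116 110 113 106 109 111 111 127 151 155 165 175 161 142 134] 
    [144 141 133 102  77  55  82 134 160 165 167 163 155 153 160 170 171 162
 165 168 179 171 159 158 160 165 173 192 203 211 209 219 217 214 199]
col 268 [102 103 112 107 104  90  53  71 122 148 1
[... 459 characters left out ...]
245 242 232 218 199 187 176 151 129 122 122 123 120 118 117
 117 117 118 121 123 123 123 123 124 124 124 123 123 123 124 124 122 122
 131 139 138 127 121 123 123 123 123 123 122 123 119 118 145 205 240 247
 248 247 247]
side row 200 [233 230 227 221 211 208 208 197 185 180 180 179 180 178 176 168 150 131
 123 124 136 151 156 155 150 148 143 141 139 137 134 132 130 129 126 122
 121 122 120 121 123 126 126 127 128 127 125 125 128 151 175 188 212 237
 249 251 251] 
 [229 226 223 215 205 207 221 224 214 194 179 175 174 174 172 164 145 128
 119 121 132 147 152 150 146 143 140 137 135 134 132 129 127 125 124 119
 117 119 118 117 120 122 123 124 124 123 125 123 126 159 218 242 248 248
 249 249 249]
```

Run:
```python
from h import *
np.set_printoptions(linewidth=200)
b=cv2.imread("pics/t20.png");b3=cv2.imread("pics/t3.png")
print("top max, rows 136-164 cols 262-284");print(np.c_[np.arange(136,165),b.max(2)[136:165,262:285]])
print("t3");print(np.c_[np.arange(136,148),b3.max(2)[136:148,262:285]])
a=cv2.imread("pics/s20.png");print("side rows 164-188 cols 216-236");print(np.c_[np.arange(164,189),a.max(2)[164:189,216:237]])
```

```text
top max, rows 136-164 cols 262-284
[[136 152 155 149 148 143 144 130 109 108 123 123 112 100  94  90  87  89  89  85 104 111  99 103]
 [137 149 148 140 145 143 135 132 120 116 120 126 122 122 121 120 118 116 104  97 118 125 113 113]
 [138 148 151 150 149 140 136 129 116 118 117 114 121 124 119 102 103  94  78  81 105 119 105  99]
 [139 186 182 181 181 175 166 164 154 153 147 144 141 149 141 114 103 106 105  95 101  92  92 100]
 [140 204 211 212 213 209 212 205 205 199 207 207 203 201 189 175 174 172 183 186 171 150 159 169]
 [141 212 216 221 217 220 220 222 212 213 217 211 198 195 182 186 194 204 212 221 208 207 210 208]
 [142 203 214 215 216 215 221 219 215 212 207 184 171 175 181 185 197 206 216 222 220 216 210 217]
 [143 172 196 214 210 211 212 211 210 205 190 167 161 169 177 180 191 202 215 217 218 211 209 215]
 [144 144 161 166 168 167 176 174 195 198 179 151 162 173 169 167 185 205 216 220 219 214 215 210]
 [145 135 145 146 147 152 151 151 156 160 132 103 126 137 143 166 187 204 216 222 218 212 209 212]
 [146 136 144 151 155 159 155 150 148 137 123  89  88 105 125 165 189 201 2
[... 4605 characters left out ...]
7 172 127  90  80  81  81  81  76  79 116 167 194 200 201 199]
 [182 210 209 202 203 207 200 169 122  89  79  80  82  81  75  84 126 173 199 205 205 205]
 [183 208 202 201 206 208 200 168 121  88  80  80  80  79  79  97 145 186 204 208 208 207]
 [184 182 185 195 204 206 198 171 132 102  88  84  83  81  88 121 168 200 210 211 212 212]
 [185 162 182 197 202 203 197 178 148 124 109 101  95  93 106 146 186 206 211 211 212 212]
 [186 167 191 201 205 201 193 173 151 137 130 124 118 116 131 167 195 205 208 208 210 210]
 [187 169 188 195 197 191 176 159 147 143 141 139 137 139 158 184 201 204 205 207 206 207]
 [188 148 161 167 168 163 151 142 141 141 142 143 143 153 177 198 205 206 206 208 209 207]]
```

The pack's +x edge has slipped about 3.5 mm back from the end stop; in y it is still home. Push the end home again, clear of the handle.

Run:
```python
from h import *
go(*jig(-.112,0),.13,TJ)
```

```text
shift mm x -9.9 y -238.2 z 95.5 turn -9.1 | at [ 0.4417 -0.1472  0.2255] phi -0.223 t 31.4 F [-0.1736  0.1925  0.2767] open 0.997
```

Request:
send_rows --pt "-0.002 -0.05 0 -4 -0.2" --pt "-0.004 -0.1 0 -9.1 -0.2" --pt "-0.006 -0.15 0.02 -9.1 -0.2" --pt "-0.008 -0.2 0.05 -9.1 -0.2" --pt "-0.01 -0.23 0.08 -9.1 -0.2" --pt "-0.01 -0.238 0.095 -9.1 -0.2" --pt "-0.01 -0.238 0.095 -9.1 -0.2"

```text
time: 32.15
eef_pos: [0.4817, 0.0914, 0.1271]
tcp_rot: [1.0, -0.028, -0.004, -0.0]
contact_force: [-0.7, 0.1, 0.1]
opening: 0.399
finger_force: 0.0
```

Run:
```python
from h import *
go(*jig(-.112,0),.048,TJ)
```

```text
shift mm x 3.3 y 3.9 z 79.1 turn 0.6 | at [0.4817 0.0914 0.1271] phi -0.055 t 32.1 F [-0.6645  0.0996  0.1224] open 0.399
```

Request:
send_rows --pt "0.0 0.001 0.04 0 -0.2" --pt "0.0 0.001 0.075 0 -0.2" --pt "0.0 0.001 0.082 0 -0.2" --pt "0.0 0.001 0.082 0 -0.2" --pt "0.01 0.001 0.082 0 -0.2" --pt "0.018 0.001 0.082 0 -0.2" --pt "0.024 0.001 0.082 0 -0.2" --pt "0.028 0.001 0.082 0 -0.2" --pt "0.031 0.001 0.082 0 -0.2" --pt "0.033 0.001 0.082 0 -0.2"

```text
time: 33.15
eef_pos: [0.5172, 0.0851, 0.0489]
tcp_rot: [1.0, -0.031, -0.001, -0.0]
contact_force: [-3.8, 0.1, 1.6]
opening: 0.396
finger_force: 1.0
```

Run:
```python
from h import *
go(*jig(-.078,0),.048,TJ)
```

```text
shift mm x 1.5 y -0.0 z 0.9 turn 0.2 | at [0.5172 0.0851 0.0489] phi -0.061 t 33.1 F [-3.7883  0.1392  1.5858] open 0.396
```

Request:
send_rows --pt "0.002 0 0 0 -0.2" --pt "0.004 0 0 0 -0.2" --pt "0.005 0 0 0 -0.2" --pt "0.005 0 0 0 -0.2"

```text
time: 33.55
eef_pos: [0.5189, 0.085, 0.0482]
tcp_rot: [1.0, -0.031, -0.005, 0.0]
contact_force: [-10.8, -0.7, 8.2]
opening: 0.403
finger_force: 5.4
```

Request:
send_rows --pt "0.002 0 0 0 -0.2" --pt "0.003 0 0 0 -0.2" --pt "0.003 0 0 0 -0.2"

```text
time: 33.85
eef_pos: [0.5188, 0.085, 0.048]
tcp_rot: [0.999, -0.031, -0.01, 0.0]
contact_force: [-20.5, 0.0, 15.3]
opening: 0.402
finger_force: 10.2
```

Request:
send_rows --pt "-0.02 0 0 0 -0.2" --pt "-0.035 0 -0.02 0 -0.2" --pt "-0.035 0 -0.07 0 0.2" --pt "-0.035 0.04 -0.11 0 0.5" --pt "-0.03 0.09 -0.13 0 1" --pt "-0.03 0.14 -0.14 0 1" --pt "-0.03 0.19 -0.14 0 1" --pt "-0.03 0.24 -0.14 0 1" --pt "-0.03 0.26 -0.14 0 1" --pt "-0.03 0.26 -0.14 0 1"

```text
time: 34.85
eef_pos: [0.4797, -0.1769, 0.1893]
tcp_rot: [0.999, -0.033, 0.001, 0.001]
contact_force: [0.2, 0.6, 0.1]
opening: 1.0
finger_force: 0.0
```

Run:
```python
from h import *
np.set_printoptions(linewidth=200)
b=snap("top","pics/t21.png");a=snap("side","pics/s21.png")
print(np.c_[np.arange(142,162),b.max(2)[142:162,262:285]])
print(np.c_[np.arange(166,189),a.max(2)[166:189,216:237]])
for r in(166,172,178):print(r,b.max(2)[r,255:290])
for c in(266,270,276):print(c,b.max(2)[184:196,c],cv2.imread("pics/t20.png").max(2)[184:196,c])
s3=cv2.imread("pics/s3.png").max(2)
for r in(194,200,206):print(r,s3[r,200:222],a.max(2)[r,200:222])
```

```text
[[142 203 219 222 218 217 226 224 215 214 210 185 172 173 183 184 193 205 217 223 222 216 213 214]
 [143 169 197 207 213 211 211 214 211 214 193 172 164 179 185 180 194 204 215 222 220 217 210 213]
 [144 144 163 164 170 173 173 179 197 198 178 153 159 173 175 173 187 206 218 219 217 215 212 211]
 [145 138 150 156 163 161 162 156 163 151 128 109 128 147 154 159 171 191 205 205 203 199 205 212]
 [146 143 151 166 167 173 165 164 151 114  88  81  89 101 106 111 123 144 161 169 159 161 178 203]
 [147 144 148 162 176 170 165 162 153 107  78  78  76  82  75  83  89 111 146 154 146 146 167 203]
 [148 142 147 162 167 177 161 166 157 114  84  78  80  83  85  82  84 104 149 154 152 149 169 201]
 [149 141 144 160 159 167 157 156 154 113  84  90  87  84  89  87  79 111 150 151 151 155 164 207]
 [150 142 144 132 130 128 128 139 131 102  81  86  82  85  83  79  88 115 152 154 155 151 174 206]
 [151 148 147 126 117 107 111 114  96  83  90  91  85  79  79  78  87 123 152 162 156 158 178 211]
 [152 143 140 124 112 113 111 102  76  72  78  77  75  84  80  82  97 143 164 159 158 154 173 209]
 [153 142 1
[... 3576 characters left out ...]
172 174 179 166 101 117 204 227 217 216 217]
276 [117 116 123 113  61  56  92 145 155 155 151 154] [172 172 176 176 167 132 110 187 219 222 216 215]
194 [140 141 142 143 146 152 172 209 235 245 246 244 231 197 158 136 128 127 127 126 124 123] [139 139 141 142 144 150 169 208 234 243 246 243 230 195 156 134 127 126 125 126 124 121]
200 [127 130 152 195 228 233 230 227 221 211 208 208 197 185 180 180 179 180 178 176 168 150] [127 130 150 194 226 232 229 227 220 210 207 205 195 185 179 179 179 178 177 174 168 149]
206 [200 192 178 161 152 150 148 149 148 148 149 149 149 151 151 152 156 157 158 161 163 165] [198 191 176 159 151 149 148 147 147 147 147 148 148 150 150 151 153 155 157 159 161 164]
```

Run:
```python
from h import *
h=np.array([.6303,.0772]);R=rot(TR)
for z in(.076,.080,.084,.136,.140):print(z,[proj("side",[*(h+R@[x,y]),z])[0].round(1) for x,y in((.012,.012),(0,.012),(-.012,.012),(0,-.012))])
a=cv2.imread("pics/s21.png").astype(int)
for c in(222,224,226,227):print(c,a[164:190,c].tolist() if 0 else [tuple(v) for v in a[182:190,c]])
```

```text
0.076 [array([220.2, 185.6]), array([223.5, 186.4]), array([226.8, 187.2]), array([226.7, 182.8])]
0.08 [array([220.1, 184.6]), array([223.4, 185.4]), array([226.7, 186.2]), array([226.7, 181.7])]
0.084 [array([220. , 183.6]), array([223.4, 184.4]), array([226.7, 185.2]), array([226.6, 180.7])]
0.136 [array([219.3, 169.7]), array([222.7, 170.4]), array([226.1, 171.2]), array([226.1, 166.9])]
0.14 [array([219.2, 168.6]), array([222.7, 169.3]), array([226.1, 170.1]), array([226. , 165.8])]
222 [(np.int64(46), np.int64(67), np.int64(95)), (np.int64(47), np.int64(68), np.int64(97)), (np.int64(52), np.int64(75), np.int64(107)), (np.int64(58), np.int64(88), np.int64(124)), (np.int64(66), np.int64(100), np.int64(140)), (np.int64(68), np.int64(105), np.int64(146)), (np.int64(67), np.int64(104), np.int64(143)), (np.int64(63), np.int64(96), np.int64(134))]
224 [(np.int64(40), np.int64(57), np.int64(81)), (np.int64(42), np.int64(58), np.int64(82)), (np.int64(42), np.int64(60), np.int64(84)), (np.int64(49), np.int64(73), np.int64(102)), (np.int64(60), np.int64(91), np.int64(127)), (np.int64(68),
[... 152 characters left out ...]
58), np.int64(82)), (np.int64(40), np.int64(57), np.int64(80)), (np.int64(41), np.int64(58), np.int64(82)), (np.int64(47), np.int64(68), np.int64(95)), (np.int64(58), np.int64(87), np.int64(122)), (np.int64(70), np.int64(107), np.int64(150)), (np.int64(75), np.int64(115), np.int64(160)), (np.int64(72), np.int64(110), np.int64(155))]
227 [(np.int64(39), np.int64(54), np.int64(76)), (np.int64(40), np.int64(56), np.int64(79)), (np.int64(43), np.int64(62), np.int64(89)), (np.int64(53), np.int64(79), np.int64(111)), (np.int64(66), np.int64(101), np.int64(142)), (np.int64(81), np.int64(124), np.int64(174)), (np.int64(86), np.int64(133), np.int64(187)), (np.int64(81), np.int64(124), np.int64(174))]
```

Pack is home and the pin looks seated within about 1–2 mm. A light press on the handle will confirm it.

Run:
```python
from h import *
go(.6303,.0772,.17,TJ)
```

```text
shift mm x 134.7 y -259.7 z 18.7 turn 0.1 | at [ 0.4796 -0.1735  0.1887] phi -0.063 t 35.0 F [ 0.1984 -0.1985 -0.1402] open 1.003
```

Request:
send_rows --pt "0.02 -0.04 0 0 -1" --pt "0.045 -0.085 0 0 -1" --pt "0.07 -0.13 0 0 -1" --pt "0.09 -0.175 0 0 -1" --pt "0.115 -0.22 0 0 -1" --pt "0.13 -0.25 0 0 -1" --pt "0.135 -0.26 0 0 -1" --pt "0.135 -0.26 0.01 0 -1" --pt "0.135 -0.26 0.02 0 -1" --pt "0.135 -0.26 0.03 0 -1" --pt "0.135 -0.26 0.034 0 -1"

```text
time: 36.05
eef_pos: [0.6286, 0.077, 0.1524]
tcp_rot: [1.0, -0.031, -0.002, 0.0]
contact_force: [0.6, 0.0, -0.5]
opening: 0.0
finger_force: 0.0
```

Request:
send_rows --pt "0 0 0.001 0 -1" --pt "0 0 0.002 0 -1" --pt "0 0 0.003 0 -1" --pt "0 0 0.004 0 -1"

```text
time: 36.45
eef_pos: [0.6306, 0.078, 0.1514]
tcp_rot: [1.0, -0.031, 0.001, -0.0]
contact_force: [0.7, -0.5, -0.1]
opening: -0.002
finger_force: 0.0
```

Request:
send_rows --pt "0 0 0.001 0 -1" --pt "0 0 0.002 0 -1" --pt "0 0 0.003 0 -1" --pt "0 0 0.004 0 -1"

```text
time: 36.85
eef_pos: [0.6302, 0.0783, 0.1468]
tcp_rot: [1.0, -0.03, -0.0, -0.0]
contact_force: [0.0, -0.1, -1.0]
opening: -0.001
finger_force: 0.0
```

Request:
send_rows --pt "0 0 0.001 0 -1" --pt "0 0 0.002 0 -1" --pt "0 0 0.002 0 -1"

```text
time: 37.15
eef_pos: [0.6301, 0.0782, 0.1446]
tcp_rot: [1.0, -0.03, -0.0, -0.0]
contact_force: [0.3, -0.7, -0.4]
opening: -0.003
finger_force: 0.0
```

Request:
send_rows --pt "0 0 0.001 0 -1" --pt "0 0 0.002 0 -1" --pt "0 0 0.002 0 -1"

```text
time: 37.45
eef_pos: [0.6308, 0.0782, 0.1441]
tcp_rot: [1.0, -0.031, 0.001, -0.0]
contact_force: [-1.4, -0.2, 4.1]
opening: -0.002
finger_force: 2.4
```

Request:
send_rows --pt "0 0 0.001 0 -1" --pt "0 0 0.002 0 -1" --pt "0 0 0.002 0 -1"

```text
time: 37.75
eef_pos: [0.6313, 0.0782, 0.1441]
tcp_rot: [1.0, -0.03, 0.001, 0.0]
contact_force: [-3.3, 0.3, 10.8]
opening: -0.002
finger_force: 5.4
```

Request:
send_rows --pt "-0.001 0 -0.005 0 -1" --pt "-0.001 0 -0.04 0 -1" --pt "-0.001 0 -0.08 0 -1" --pt "-0.04 0.04 -0.09 0 -1" --pt "-0.08 0.08 -0.09 0 -1" --pt "-0.11 0.12 -0.09 0 -1" --pt "-0.14 0.16 -0.09 0 -1" --pt "-0.15 0.2 -0.09 0 -1" --pt "-0.15 0.25 -0.09 0 -1" --pt "-0.15 0.25 -0.09 0 -1"

```text
time: 38.75
eef_pos: [0.4642, -0.1666, 0.2308]
tcp_rot: [0.999, -0.034, 0.0, 0.001]
contact_force: [0.0, -0.3, -0.3]
opening: -0.005
finger_force: 0.0
```

Run:
```python
from h import *
b=snap("top","pics/t22.png");a=snap("side","pics/s22.png")
b1=cv2.imread("pics/t21.png")
print(b.max(2)[143:149,278:283].tolist(),b1.max(2)[143:149,278:283].tolist())
print(b.max(2)[172,280:286],b1.max(2)[172,280:286])
a1=cv2.imread("pics/s21.png");d=cv2.absdiff(a,a1).max(2)[160:215,195:245];print("side diff max",d.max(),(d>15).sum())
print(b.max(2)[145:160,273],b1.max(2)[145:160,273])
for r in(190,200):print(a.max(2)[r,200:215],a1.max(2)[r,200:215])
```

```text
[[202, 217, 220, 222, 216], [207, 217, 224, 218, 217], [188, 204, 204, 200, 199], [145, 165, 168, 163, 166], [109, 145, 148, 151, 147], [107, 144, 152, 152, 152]] [[204, 215, 222, 220, 217], [206, 218, 219, 217, 215], [191, 205, 205, 203, 199], [144, 161, 169, 159, 161], [111, 146, 154, 146, 146], [104, 149, 154, 152, 149]]
[163 173 173 203 212 212] [163 171 182 205 208 217]
side diff max 48 15
[129  89  77  84  84  86  83  81  63  35  23  24  20  39 111] [128  89  76  80  87  82  85  75  60  34  24  24  17  44 109]
[140 140 140 137 133 129 127 139 162 187 218 233 232 197 146] [142 142 141 138 134 131 129 141 164 189 221 235 234 198 148]
[125 129 149 192 226 231 228 224 218 207 205 204 193 181 177] [127 130 150 194 226 232 229 227 220 210 207 205 195 185 179]
```

Nothing moved under the press: the pack is home and the pin is seated. Handing in.

```bash
python3 -c "
from plant import ctrl
print(ctrl.sign_off())"
```

```text
the job is handed in; nothing more can be done
None
```

I handed the job in at about 39 s: the pack is back against the three stops (it slipped about 3.5 mm during insertion and I re-pushed it), and the pin, after standing released in the rest, is through all three blanks with its shoulder on the pack and let go.

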